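# Draw the blind plugs from a jeweller's stake block

### The arm

A 6-joint arm with a two-finger parallel gripper is mounted at the origin on the work surface. World frame = base frame: x ahead of the robot, y to its left, z up, the work surface at z = 0. Lengths are in m, angles in degrees, forces in N, time in s.
With the tool pointing down it reaches from about 0.375 to 0.9 m from the base axis. Payload 3.1 kg.
Tool frame: the origin (TCP) lies where the fingers leave the gripper's body, on its centre line; the fingertips stand bot.tips_ahead ahead of it and the grasp point (between the pads) lies 51 mm ahead of it (bot.tips_ahead is the distance from the TCP to the fingertips, in m); z points along the fingers, x is the direction in which the jaws open and shut, and the axes are right-handed (so a half turn about z gives the same grasp; the last joint's range is limited). The gripper opens to 87 mm and grips with 3 to 60 N. Pads are 19 mm wide; open, the fingers measure 117 mm over their backs; the gripper's body (75 mm by 190 mm) begins 51 mm behind the grasp point.
Start: joints at [55.72, 30.224, 82.088, -0, 67.689, -10.227], TCP at [0.255, 0.571, 0.292] pointing down, gripper open.
Joint ranges: [-176.69, 176.69], [-43.24, 126.21], [12.49, 139.97], [-82, 262], [0, 151.66], [-163.58, 163.58]. Speed limits (degrees/s): [159.86, 159.86, 180, 180, 180, 180].

### API

Orientations are given as a 3x3 rotation matrix whose columns are the frame's x, y, z axes.
In Python, from rig import bot, vision, nets gives the robot as it stands.
- The arm moves only by the tool play_rows, never from a script. Its argument "series" is a list of rows, each an object of numbers: "tx", "ty", "tz": the shift along the world's x, y, z as a fraction of full scale; "turn": the turn about the world's z as a fraction of full scale. A call has 1 to 10 rows; each row shifts and turns the commanded pose from where the row before left it; what a row does not reach is not made up. Full scale, the value 1, is 0.8 m for a shift and 60 degrees for a turn. A row lasts 1/10 s, in which the tool goes at most 50 mm and 8.59 degrees, less where a joint would pass 70% of its speed; a pose out of reach is approached as far as the arm can. A call with a number of a shift or a turn outside -1 to 1 is refused whole. A call with a gripper value outside its range is refused whole. "gripper" is the opening, from 0 (shut) to 1 (fully open), set as the call begins (left out, the last holds). The fingers move at their own pace and stop on an object; the grip force is fixed at half the most. Time passes only in rows, so rows that do not move let the fingers close. It gives the time, the measured TCP pose, the force and the opening at its end, in the units of the state.
- bot.read_state(): the state, without advancing time (a new reading comes with each control period).
- vision.capture(name): name is "scene" or "top"; returns a dict with "pixels" (420x560x3 uint8, blue, green, red), "fx", "fy", "cx", "cy" (pixels), "extrinsics" (4x4, takes a point from camera to world coordinates). Camera axes: x right, y down, z forward; pixel columns grow to the right and rows downward; lengths in m; the calibration is good to about 2 mm. A picture is of the moment at which its call begins. There is no depth.
- bot.hand_in(): hands the job in, once; it reports no verdict.
Trained networks look in a picture, given as the dict that the camera call returned (one of the last four; its "shot" number tells which), for a name from the list of things; names that differ only in an ending like _2 or _b are one class to them, and where a whole thing is asked for, a point or a joint stands for the part that bears it (a point fixed in the world has none). Each returns a list of dicts, best first, with "confidence" (0 to 1); they miss things now and then, are a little off and sometimes report something else, mostly with a low value. They report only what shows in the picture. A call takes as long as a camera call. They do not tell look-alikes from the thing itself.
- nets.look_for(picture, query): "at" ([column, row] as shares, 0 to 1, of the picture: columns of its width, rows of its height, amid what is visible of it).
- nets.masks_of(picture, query): "region" (420x560 bool, what is visible of it) and "at" ([column, row] as shares, 0 to 1, of the picture: columns of its width, rows of its height, amid what is visible of it).
The state is a dict: "time_s": time; "joint_positions": joint angles; "qvel": joint speeds; "tau": joint torques, N m; "position": TCP position; "tcp_rot": TCP orientation; "force": force on the tool from outside, world axes, zero at the start; "moment": the same for the moment, N m; "opening": opening from 0.0 (shut) to 1.0 (fully open).
Only numpy, scipy, OpenCV 4.12 (cv2) and the standard library are available. Lean on these libraries where they do the work, as an engineer would, in place of code of your own. Each camera call takes 0.05 s, during which the arm holds its last target.

### The job

The square sockets of the stake block are closed with blind plugs; clear it for work. Screw the puller rod into each plug and draw it straight out, stand the drawn plugs upright in one neat straight row along the middle of the rubber-lined shelf, squared to it and side by side no more than a finger's breadth apart, and put the puller back upright in its wooden stand. Leave the other tools on the bench where they are.

Things in the scene. Friction and masses are not known exactly. Their poses are not given: they have to be found in the camera images.
- block: stake block, fixed to the bench: dark cast-iron block 150 x 150 mm, 80 mm high, on a 160 mm square foot. Origin: centre of its underside, z up. In its top are four square sockets, 48 mm wide and 60 mm deep, centred at x = +-34 mm, y = +-34 mm. Some hold a plug, the others are open and empty
- plug1: blind plug (absent in some starts): steel, 46 mm square, 60 mm tall, 0.5 kg, loose in a socket (1 mm play each side), its top flush with the block's, so fingers cannot grip it there. Origin: centre of its underside, z up, sides along x, y. In its top a tapped hole 24 mm wide, 28 mm deep: right-hand thread whose two 6 mm wide, 2.6 mm thick lugs sit at the +x and -x sides, 4 mm below the top
- plug2: blind plug (absent in some starts): steel, 46 mm square, 60 mm tall, 0.5 kg, loose in a socket (1 mm play each side), its top flush with the block's, so fingers cannot grip it there. Origin: centre of its underside, z up, sides along x, y. In its top a tapped hole 24 mm wide, 28 mm deep: right-hand thread whose two 6 mm wide, 2.6 mm thick lugs sit at the +x and -x sides, 4 mm below the top
- plug3: blind plug (absent in some starts): steel, 46 mm square, 60 mm tall, 0.5 kg, loose in a socket (1 mm play each side), its top flush with the block's, so fingers cannot grip it there. Origin: centre of its underside, z up, sides along x, y. In its top a tapped hole 24 mm wide, 28 mm deep: right-hand thread whose two 6 mm wide, 2.6 mm thick lugs sit at the +x and -x sides, 4 mm below the top
- plug4: blind plug (absent in some starts): steel, 46 mm square, 60 mm tall, 0.5 kg, loose in a socket (1 mm play each side), its top flush with the block's, so fingers cannot grip it there. Origin: centre of its underside, z up, sides along x, y. In its top a tapped hole 24 mm wide, 28 mm deep: right-hand thread whose two 6 mm wide, 2.6 mm thick lugs sit at the +x and -x sides, 4 mm below the top
- puller: puller rod, steel, 0.25 kg, 125 mm long, loose, upright. Origin: tip of its nose, z up the rod. z 8 to 18 mm: thread of 21 mm diameter (see puller_thread); z 20 to 26 mm: round collar of 35 mm diameter that stops on the plug's top; then a 14 mm shank; z 75 to 125 mm: round dark grip of 26 mm diameter
- puller_thread (a point): foot of the puller's thread, on its axis 8 mm above the tip, axes as the rod's. Two ribs begin here at the rod's +x and -x and rise counter-clockwise (from above) for 225 degrees, 16 mm a turn, right-hand. Turning clockwise from above screws it in, 2.5 mm a radian; it lets go when turned back as far. It turns lightly, has 2.5 mm axial play and needs no tightening
- puller_collar (a point): centre of the underside of the puller's collar, 20 mm above its tip. At any angle the rod drops in until the collar is 2 to 10 mm above the plug's top; screw until it is 0 to 1 mm above. At most 4.7 rad are needed, least (about 2 rad) if at the start the plug's x axis points 140 to 170 degrees counter-clockwise of the rod's x axis, modulo 180
- stand: puller's stand: light wooden block 80 x 80 mm, 50 mm high, fixed. Origin: centre of its underside. In the middle of its top is a square hole 30 mm wide, 35 mm deep; the puller hangs in it by its collar, so that its tip is 30 mm above the stand's origin
- shelf: low wooden bench shelf, fixed, 130 mm deep (its x) and 250 mm long (its y), topped with black rubber 45 mm above its origin, which is the centre of its underside at bench level. The row runs along its y, on its middle line
- third_hand: bystander: clamp on a round steel foot of 72 mm diameter, about 90 mm high
- flux_jar: bystander: amber glass jar with steel cap, 52 mm diameter, 62 mm high
- bench_block: bystander: flat steel bench block 75 x 75 x 22 mm
- hammer: bystander: hammer 230 mm long, lying
- wire_spool: bystander: copper spool of 60 mm diameter, 40 mm high
- file: bystander: file with a wooden handle, 240 mm long, lying
Not all that is in view belongs to the job. Leave any green, pink or turquoise look-alike of the plug1 alone.

How it is judged:
By the outcome, as a careful person would: the job done as asked, in the order asked, and still so for the second after the job is handed in, with the robot touching nothing.
Of plug1, plug2, plug3, plug4 only 3 to 4 are there at a start; the rules pass over those that are not, and their reading is None.
At some moment in a run one of plug1, plug2, plug3, plug4 may be knocked a few centimetres aside while the robot is not near it.
It also fails if it takes over 210 s, if anything falls off the work surface, if the arm or the gripper's body presses on something with over 40 N, if the wrist force passes 120 N, or if a joint passes its speed limit or range.

## Working session

There is one attempt and no reset: what is moved stays moved. The work goes in short steps, Python scripts to look and compute and a tool call to move; the robot and the scene stay as the last step left them, time stands still between calls to the robot, and variables do not carry over. Pictures are saved under pics/ and viewed, and the job is handed in when it is done.

Besides the shell and the picture viewer there is one more tool, called after ">>>" as a command line: name --argument value ..., lists and objects as JSON in quotes. play_rows: Moves the arm, as the interface text tells. Shift numbers are shares of 0.8 m and turn numbers shares of 60 degrees, none past 1 either way. Its arguments: {"type":"object","properties":{"series":{"type":"array"},"gripper":{"type":"number"}},"required":["series"]}

```bash
ls; mkdir -p pics
python3 - <<'E'
from rig import bot, vision, nets
import cv2
print(bot.read_state(), bot.tips_ahead)
for n in ("scene","top"):
    p=vision.capture(n); cv2.imwrite(f"pics/{n}0.png",p["pixels"])
    print(n,p["fx"],p["fy"],p["cx"],p["cy"],p["extrinsics"])
    for q in ("block","plug1","puller","stand","shelf"):
        print(q,[(round(d["confidence"],2),round(d["at"][0]*560),round(d["at"][1]*420)) for d in nets.look_for(p,q)])
E
```

```text
pics
{'time_s': 0.0, 'joint_positions': array([ 5.57211564e+01,  3.02788159e+01,  8.21579780e+01, -5.41839593e-04,
        6.76881149e+01, -1.02276329e+01]), 'qvel': array([-0.08801805, -0.02769315, -0.01776251,  0.00933189, -0.01547011,
       -0.02431192]), 'tau': array([-2.34697491e-04, -4.40036452e+01, -1.76596516e+01,  6.32374990e-02,
        5.81848703e-02, -1.45330782e-04]), 'position': array([0.25435927, 0.57024973, 0.29126424]), 'tcp_rot': array([[ 4.07548406e-01,  9.13182789e-01, -1.22063138e-03],
       [ 9.13181081e-01, -4.07550058e-01, -1.80633237e-03],
       [-2.14698003e-03, -3.78489604e-04, -9.99997624e-01]]), 'force': array([-0.34481588, -0.06956212,  0.18799212]), 'moment': array([ 0.0171719 , -0.01216679,  0.05273537]), 'opening': 0.9985366625399247} 0.0697
scene 508.91935216810344 508.91935216810344 284.18037289969095 213.050252860221 [[-0.08118493  0.70290011 -0.70664025  1.7301248 ]
 [ 0.9966533   0.05045772 -0.06431348  0.12248647]
 [-0.0095505  -0.70949662 -0.70464412  1.21277575]
 [ 0.          0.          0.          1.        ]]
block [(0.95, 217, 215)]
plug1 [(0.8, 176, 201), (0.8, 188, 181), (0.75, 219, 175), (0.72, 201, 207), (0.58, 209, 195), (0.54, 223, 211), (0.45, 230, 193)]
puller [(0.77, 269, 197)]
stand [(0.64, 270, 217)]
shelf [(0.78, 347, 234)]
top 424.5764848682392 424.5764848682392 280.58648545025966 213.8216795581331 [[ 0.00872418 -0.99423198  0.10689551  0.4606574 ]
 [-0.99989045 -0.00739529  0.01282177  0.00751901]
 [-0.01195729 -0.10699566 -0.99418758  1.27399192]
 [ 0.          0.          0.          1.        ]]
block [(0.89, 365, 230)]
plug1 [(0.93, 419, 245), (0.84, 372, 245), (0.81, 368, 291), (0.74, 348, 239), (0.68, 404, 280), (0.6, 357, 218), (0.59, 376, 221)]
puller [(0.67, 300, 232)]
stand [(0.79, 306, 235)]
shelf [(0.61, 214, 208), (0.56, 297, 231), (0.48, 299, 235)]
```

Run:
```python
import cv2
a=cv2.imread("pics/top0.png"); cv2.imwrite("pics/top0c.png",cv2.resize(a[180:310,260:450],None,fx=4,fy=4,interpolation=cv2.INTER_CUBIC))
```

```text
(no output)
```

View pics/top0.png

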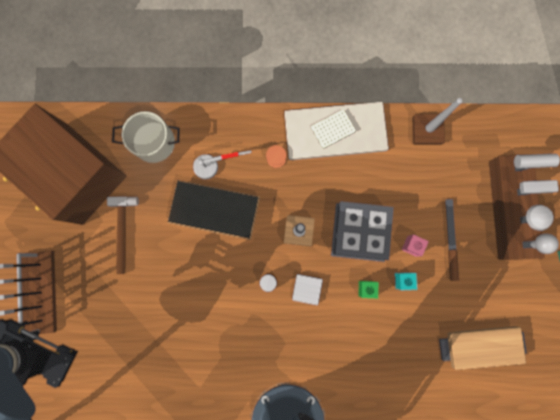

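View pics/scene0.png

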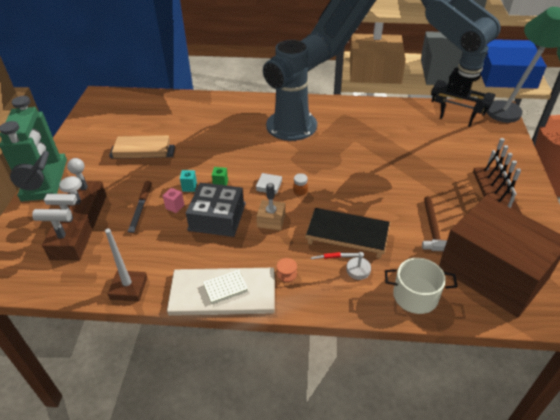

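View pics/top0c.png

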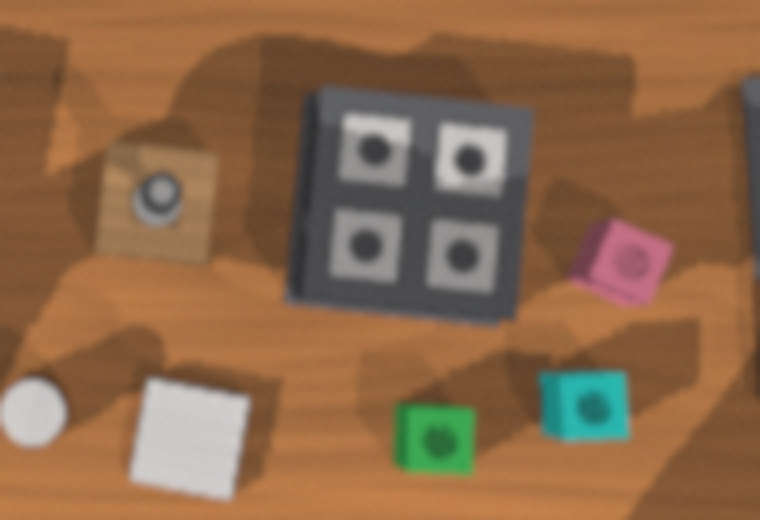

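```bash
cat > h.py <<'E'
from rig import bot, vision, nets
import cv2, numpy as np
from scipy.optimize import minimize
from scipy.ndimage import map_coordinates, gaussian_filter
def proj(p,P):
    T=np.linalg.inv(p["extrinsics"]); P=np.atleast_2d(P); c=P@T[:3,:3].T+T[:3,3]
    return np.c_[p["fx"]*c[:,0]/c[:,2]+p["cx"], p["fy"]*c[:,1]/c[:,2]+p["cy"]]
def back(p,uv,z):
    uv=np.atleast_2d(uv).astype(float); d=np.c_[(uv[:,0]-p["cx"])/p["fx"],(uv[:,1]-p["cy"])/p["fy"],np.ones(len(uv))]
    E=p["extrinsics"]; d=d@E[:3,:3].T; o=E[:3,3]; return o+d*((z-o[2])/d[:,2])[:,None]
def sq(w,h=None,c=(0,0),n=40):
    h=h or w; t=np.linspace(-.47,.47,n); o=np.ones(n)*.5
    P=np.r_[np.c_[t*w,-o*h],np.c_[o*w,t*h],np.c_[t*w,o*h],np.c_[-o*w,t*h]]+c
    N=np.r_[np.c_[0*t,-o*2],np.c_[o*2,0*t],np.c_[0*t,o*2],np.c_[-o*2,0*t]]
    return P,N
def circ(d,c=(0,0),n=60):
    a=np.linspace(0,2*np.pi,n,endpoint=False); N=np.c_[np.cos(a),np.sin(a)]
    return N*d/2+c,N
def prep(p,s=0.7):
    g=gaussian_filter(cv2.cvtColor(p["pixels"],cv2.COLOR_BGR2GRAY).astype(float),s)
    gy,gx=np.gradient(g); return gx,gy
def score(p,G,pose,feats):
    x,y,a=pose; R=np.array([[np.cos(a),-np.sin(a)],[np.sin(a),np.cos(a)]]); S=0
    for (P,N),z,sgn,w in feats:   # sgn: +1 inside brighter, -1 darker, 0 either
        W=P@R.T+[x,y]; V=N@R.T
        u=proj(p,np.c_[W,np.full(len(W),z)]); v=proj(p,np.c_[W+V*1e-3,np.full(len(W),z)])
        n=v-u; n/=np.linalg.norm(n,axis=1)[:,None]
        gx=map_coordinates(G[0],u[:,::-1].T,order=3,mode='nearest'); gy=map_coordinates(G[1],u[:,::-1].T,order=3,mode='nearest')
        d=(gx*n[:,0]+gy*n[:,1]); S+=w*np.mean(np.abs(d) if sgn==0 else -sgn*d)
    return S
def fit(ps,pose,feats,rng=(.006,.006,.08)):
    Gs=[prep(p) for p in ps]
    f=lambda q:-sum(score(p,G,q,feats) for p,G in zip(ps,Gs))
    best=None
    r=np.random.default_rng(0); cand=[np.array(pose)+r.uniform(-1,1,3)*rng for _ in range(150)]+[np.array(pose)]
    cand.sort(key=f)
    for c in cand[:4]:
        m=minimize(f,c,method="Nelder-Mead",options=dict(initial_simplex=c+np.array([[0,0,0],[.002,0,0],[0,.002,0],[0,0,.02]]),xatol=1e-5,fatol=1e-4))
        if best is None or m.fun<best.fun: best=m
    return best.x,-best.fun
SOCK=[(sx*.034,sy*.034) for sx in(1,-1) for sy in(1,-1)]
BLOCK=[f for c in SOCK for f in ((sq(.046,c=c),.08,1,1),(circ(.024,c=c),.08,-1,1))]
E
python3 - <<'E'
from h import *
T=vision.capture("top");S=vision.capture("scene")
w=np.degrees
def rep(n,ini,feats,**k):
    for nm,ps in (("top",[T]),("scene",[S]),("both",[T,S])):
        x,s=fit(ps,ini,feats,**k); print(n,nm,np.round(x[:2]*1000,1),round(w(x[2]),2),round(s,1))
b=back(T,[[365,230]],.08)[0]; print(b)
rep("block",(b[0],b[1],-.08),BLOCK,rng=(.015,.015,.1))
b=back(T,[[213,209]],.045)[0]; print(b)
rep("shelf",(b[0],b[1],-.17),[(sq(.13,.25),.045,-1,1)],rng=(.015,.015,.15))
b=back(T,[[300,232]],.05)[0]
rep("stand",(b[0],b[1],-.05),[(sq(.08),.05,0,1)],rng=(.015,.015,.1))
b=back(T,[[300,228]],.155)[0]
rep("pullertop",(b[0],b[1],0),[(circ(.026),.155,0,1)],rng=(.015,.015,.1))
E
```

```text
Still running in the background as job /tmp/bash_jobs.1000/002e133e6e45 (pid 538). You'll get a notice when it ends.
```

```bash
kill -- -$(cat /tmp/bash_jobs.1000/002e133e6e45/pid); cat /tmp/bash_jobs.1000/002e133e6e45/stdout
python3 - <<'E'
s=open('h.py').read()
s=s.replace("gy,gx=np.gradient(g); return gx,gy","gy,gx=np.gradient(g); return gx.astype(np.float32),gy.astype(np.float32)")
s=s.replace("gx=map_coordinates(G[0],u[:,::-1].T,order=3,mode='nearest'); gy=map_coordinates(G[1],u[:,::-1].T,order=3,mode='nearest')",
"U=u.astype(np.float32); gx,gy=[cv2.remap(g,U[:,0],U[:,1],cv2.INTER_CUBIC).ravel() for g in G]")
open('h.py','w').write(s)
E
cat > m1.py <<'E'
from h import *
T=vision.capture("top");S=vision.capture("scene")
w=np.degrees
def rep(n,ini,feats,**k):
    for nm,ps in (("top",[T]),("scene",[S]),("both",[T,S])):
        x,s=fit(ps,ini,feats,**k); print(n,nm,np.round(x[:2]*1000,1),round(w(x[2]),2),round(s,1),flush=True)
b=back(T,[[365,230]],.08)[0]; print(b)
rep("block",(b[0],b[1],-.08),BLOCK,rng=(.015,.015,.1))
b=back(T,[[213,209]],.045)[0]; print(b)
rep("shelf",(b[0],b[1],-.17),[(sq(.13,.25),.045,-1,1)],rng=(.015,.015,.15))
b=back(T,[[300,232]],.05)[0]
rep("stand",(b[0],b[1],-.05),[(sq(.08),.05,0,1)],rng=(.015,.015,.1))
b=back(T,[[300,228]],.155)[0]
rep("pullertop",(b[0],b[1],0),[(circ(.026),.155,0,1)],rng=(.015,.015,.1))
E
time timeout 300 python3 m1.py
```

```text
[ 0.54507243 -0.21472697  0.08      ]
block top [ 544.6 -212.3] -5.56 205.2
block scene [ 548.8 -212.1] -5.54 199.9
block both [ 546.1 -212.2] -5.56 381.5
[0.60549435 0.22090224 0.045     ]
shelf top [609.5 222.9] -10.9 12.5
shelf scene [608.7 219.6] -11.46 18.6
shelf both [608.8 219.8] -11.3 30.8
stand top [546.1 -29.6] -6.21 9.2
stand scene [544.8 -29.9] -3.79 7.5
stand both [545.7 -29.7] -5.7 16.5
pullertop top [544.6 -29. ] -0.14 11.4
pullertop scene [552.5 -28.4] -1.46 23.3
pullertop both [550.8 -28.4] -1.43 32.2
real	0m17.083s
user	0m12.812s
sys	0m0.253s
```

>>> play_rows --series '[{"tx": 0.0214,"ty": -0.044},{"tx": 0.0214,"ty": -0.044},{"tx": 0.0214,"ty": -0.044},{"tx": 0.0214,"ty": -0.044},{"tx": 0.0214,"ty": -0.044},{"tx": 0.0214,"ty": -0.044},{"tx": 0.0214,"ty": -0.044},{"tx": 0.0214,"ty": -0.044},{"tx": 0.0214,"ty": -0.044},{"tx": 0.0214,"ty": -0.044}]' --gripper 1

```text
invalid input
```

>>> play_rows --series '[{"tx": 0.0214,"ty": -0.044,"tz": 0,"turn": 0},{"tx": 0.0214,"ty": -0.044,"tz": 0,"turn": 0},{"tx": 0.0214,"ty": -0.044,"tz": 0,"turn": 0},{"tx": 0.0214,"ty": -0.044,"tz": 0,"turn": 0},{"tx": 0.0214,"ty": -0.044,"tz": 0,"turn": 0},{"tx": 0.0214,"ty": -0.044,"tz": 0,"turn": 0},{"tx": 0.0214,"ty": -0.044,"tz": 0,"turn": 0},{"tx": 0.0214,"ty": -0.044,"tz": 0,"turn": 0},{"tx": 0.0214,"ty": -0.044,"tz": 0,"turn": 0},{"tx": 0.0214,"ty": -0.044,"tz": 0,"turn": 0}]' --gripper 1

```text
time_s: 1.8
position: [0.4265, 0.2173, 0.2926]
tcp_rot: [[0.408, 0.913, 0.001], [0.913, -0.408, 0.0], [0.001, 0.001, -1.0]]
force: [0.4, 0.6, 0.5]
opening: 1.001
```

>>> play_rows --series '[{"tx": 0.0213,"ty": -0.0444,"tz": 0,"turn": 0},{"tx": 0.0213,"ty": -0.0444,"tz": 0,"turn": 0},{"tx": 0.0213,"ty": -0.0444,"tz": 0,"turn": 0},{"tx": 0.0213,"ty": -0.0444,"tz": 0,"turn": 0},{"tx": 0.0213,"ty": -0.0444,"tz": 0,"turn": 0},{"tx": 0.0213,"ty": -0.0444,"tz": 0,"turn": 0},{"tx": 0.0213,"ty": -0.0444,"tz": 0,"turn": 0},{"tx": 0,"ty": 0,"tz": 0,"turn": 0},{"tx": 0,"ty": 0,"tz": 0,"turn": 0}]'

```text
time_s: 2.7
position: [0.5452, -0.0307, 0.2921]
tcp_rot: [[0.41, 0.912, -0.0], [0.912, -0.41, 0.001], [0.0, -0.001, -1.0]]
force: [-0.2, 0.3, -0.1]
opening: 1.002
```

Run:
```python
from h import *
T=vision.capture("top");S=vision.capture("scene")
cv2.imwrite("pics/t1.png",cv2.resize(T["pixels"][150:310,200:400],None,fx=3,fy=3))
cv2.imwrite("pics/s1.png",cv2.resize(S["pixels"][80:280,160:400],None,fx=3,fy=3))
for i in range(3):
    s=bot.read_state(); print(s["time_s"],s["position"],s["force"],s["joint_positions"])
    vision.capture("top")
```

```text
2.8 [ 0.54440704 -0.0291002   0.29207455] [-0.8465954  -0.21526082 -0.40828556] [-1.48162121e+01  2.41154672e+01  9.35734764e+01  2.26937979e-02
  6.23889382e+01 -8.08001555e+01]
2.85 [ 0.54434692 -0.02879458  0.29214518] [ 0.43344135 -0.58730547  0.19894419] [-1.47843672e+01  2.41021068e+01  9.35839735e+01  1.81660637e-02
  6.23829184e+01 -8.08021518e+01]
2.9 [ 0.54446361 -0.02867112  0.29223385] [-0.63150011  0.66554414  0.00792179] [-1.47663843e+01  2.40977798e+01  9.35745310e+01  1.31256986e-02
  6.23751250e+01 -8.08056558e+01]
```

View pics/s1.png

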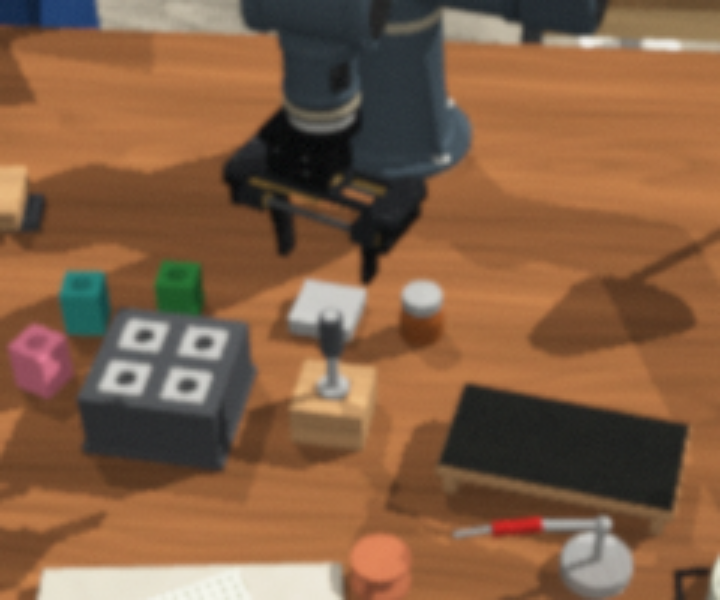

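>>> play_rows --series '[{"tx": 0,"ty": 0,"tz": -0.046,"turn": 0},{"tx": 0,"ty": 0,"tz": -0.046,"turn": 0},{"tx": 0,"ty": 0,"tz": -0.046,"turn": 0},{"tx": 0,"ty": 0,"tz": 0,"turn": 0},{"tx": 0,"ty": 0,"tz": 0,"turn": 0}]'

```text
time_s: 3.45
position: [0.545, -0.0293, 0.182]
tcp_rot: [[0.407, 0.914, -0.001], [0.914, -0.407, 0.0], [-0.0, -0.001, -1.0]]
force: [0.4, -0.1, 0.6]
opening: 0.998
```

>>> play_rows --series '[{"tx": 0,"ty": 0,"tz": 0,"turn": 0},{"tx": 0,"ty": 0,"tz": 0,"turn": 0},{"tx": 0,"ty": 0,"tz": 0,"turn": 0},{"tx": 0,"ty": 0,"tz": 0,"turn": 0},{"tx": 0,"ty": 0,"tz": 0,"turn": 0},{"tx": 0,"ty": 0,"tz": 0,"turn": 0}]' --gripper 0.27

```text
time_s: 4.05
position: [0.5452, -0.03, 0.1821]
tcp_rot: [[0.408, 0.913, 0.0], [0.913, -0.408, -0.0], [0.0, 0.0, -1.0]]
force: [-0.0, 0.2, 0.6]
opening: 0.542
```

>>> play_rows --series '[{"tx": 0,"ty": 0,"tz": 0,"turn": 0},{"tx": 0,"ty": 0,"tz": 0,"turn": 0},{"tx": 0,"ty": 0,"tz": 0,"turn": 0},{"tx": 0,"ty": 0,"tz": 0,"turn": 0},{"tx": 0,"ty": 0,"tz": 0,"turn": 0}]'

```text
time_s: 4.55
position: [0.5452, -0.0298, 0.1818]
tcp_rot: [[0.408, 0.913, 0.0], [0.913, -0.408, 0.0], [0.0, -0.0, -1.0]]
force: [0.9, 1.1, 0.1]
opening: 0.292
```

>>> play_rows --series '[{"tx": 0,"ty": 0,"tz": 0,"turn": 0},{"tx": 0,"ty": 0,"tz": 0,"turn": 0},{"tx": 0,"ty": 0,"tz": 0,"turn": 0},{"tx": 0,"ty": 0,"tz": 0,"turn": -0.143},{"tx": 0,"ty": 0,"tz": 0,"turn": -0.143},{"tx": 0,"ty": 0,"tz": 0,"turn": -0.143},{"tx": 0,"ty": 0,"tz": 0,"turn": -0.143},{"tx": 0,"ty": 0,"tz": 0,"turn": -0.143},{"tx": 0,"ty": 0,"tz": 0,"turn": -0.143},{"tx": 0,"ty": 0,"tz": 0,"turn": -0.143}]' --gripper 0.5

```text
time_s: 5.55
position: [0.5451, -0.03, 0.1819]
tcp_rot: [[0.995, 0.096, -0.0], [0.096, -0.995, -0.0], [-0.0, 0.0, -1.0]]
force: [0.5, -0.8, 0.1]
opening: 0.502
```

>>> play_rows --series '[{"tx": 0,"ty": 0,"tz": 0,"turn": -0.125},{"tx": 0,"ty": 0,"tz": 0,"turn": -0.125},{"tx": 0,"ty": 0,"tz": 0,"turn": -0.125},{"tx": 0,"ty": 0,"tz": 0,"turn": -0.125}]'

```text
time_s: 5.95
position: [0.5451, -0.03, 0.1818]
tcp_rot: [[0.911, -0.413, -0.0], [-0.413, -0.911, -0.0], [-0.0, 0.0, -1.0]]
force: [-0.2, 0.2, 0.1]
opening: 0.504
```

>>> play_rows --series '[{"tx": 0,"ty": 0,"tz": 0,"turn": 0},{"tx": 0,"ty": 0,"tz": 0,"turn": 0},{"tx": 0,"ty": 0,"tz": 0,"turn": 0},{"tx": 0,"ty": 0,"tz": 0,"turn": 0},{"tx": 0,"ty": 0,"tz": 0,"turn": 0},{"tx": 0,"ty": 0,"tz": 0,"turn": 0}]' --gripper 0

```text
time_s: 6.55
position: [0.5453, -0.03, 0.1818]
tcp_rot: [[0.913, -0.408, 0.0], [-0.408, -0.913, -0.0], [0.0, 0.0, -1.0]]
force: [0.4, -0.0, -1.4]
opening: 0.293
```

Run:
```python
from h import *
T=vision.capture("top");S=vision.capture("scene")
cv2.imwrite("pics/s2.png",cv2.resize(S["pixels"][120:260,200:340],None,fx=4,fy=4,interpolation=cv2.INTER_CUBIC))
s=bot.read_state(); print(s["time_s"],s["position"],s["force"],s["opening"],s["joint_positions"])
```

```text
6.65 [ 0.54527406 -0.02996091  0.18183515] [ 1.14028104 -1.164812   -0.05224737] 0.29287048959138834 [-1.48707494e+01  3.32421643e+01  9.91581605e+01 -6.13118553e-03
  4.75855267e+01  9.22871179e+00]
```

View pics/s2.png

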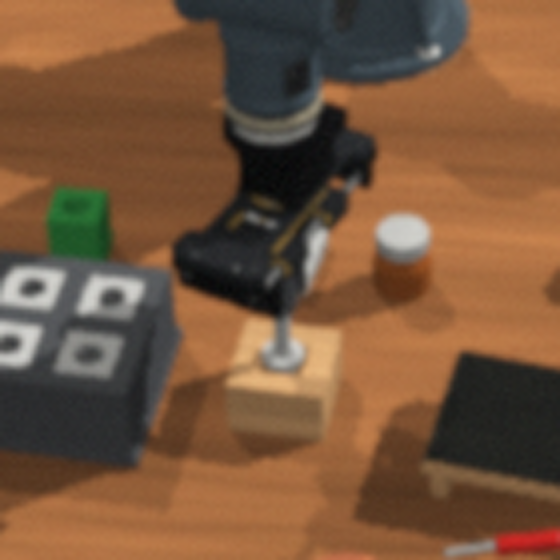

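>>> play_rows --series '[{"tx": 0,"ty": 0,"tz": 0.0125,"turn": 0},{"tx": 0,"ty": 0,"tz": 0.05,"turn": 0},{"tx": 0,"ty": 0,"tz": 0.0625,"turn": 0},{"tx": 0.0,"ty": -0.0455,"tz": 0,"turn": 0},{"tx": 0,"ty": -0.0455,"tz": 0,"turn": 0},{"tx": 0,"ty": -0.0455,"tz": 0,"turn": 0},{"tx": 0,"ty": -0.0455,"tz": 0,"turn": 0},{"tx": 0,"ty": -0.0455,"tz": 0,"turn": 0},{"tx": 0,"ty": 0,"tz": -0.0375,"turn": 0},{"tx": 0,"ty": 0,"tz": 0,"turn": 0}]'

```text
time_s: 7.65
position: [0.5425, -0.2117, 0.2489]
tcp_rot: [[0.912, -0.411, -0.008], [-0.411, -0.912, 0.005], [-0.009, -0.001, -1.0]]
force: [-1.0, 1.0, -2.5]
opening: 0.293
```

Run:
```python
from h import *
for i in range(3):
    T=vision.capture("top");S=vision.capture("scene")
    s=bot.read_state(); print(s["time_s"],s["position"],s["force"],s["opening"])
cv2.imwrite("pics/s3.png",cv2.resize(S["pixels"][120:260,160:300],None,fx=4,fy=4,interpolation=cv2.INTER_CUBIC))
z=s["position"][2]-.1518+.026
uv=proj(S,[*s["position"][:2],z]); print(uv, z)
x,sc=fit([S],(*s["position"][:2],0),[(circ(.035),z,1,1)],rng=(.008,.008,.1)); print(x,sc,proj(S,[x[0],x[1],z]))
```

```text
7.75 [ 0.5442142  -0.21103313  0.25142414] [-0.53633472 -0.04338585 -1.92717828] 0.2938656620719746
7.85 [ 0.54542389 -0.21114877  0.25280282] [-0.47798403  0.40805056 -2.3492583 ] 0.29340446142121485
7.95 [ 0.54568526 -0.21125656  0.25307534] [-0.19232937  0.59123585 -2.43660701] 0.29095634736109416
[[213.29707812 188.21332521]] 0.1272753425299238
[ 0.54733913 -0.21074034 -0.05879013] 17.49067883184994 [[213.36384832 188.56781532]]
```

View pics/s3.png

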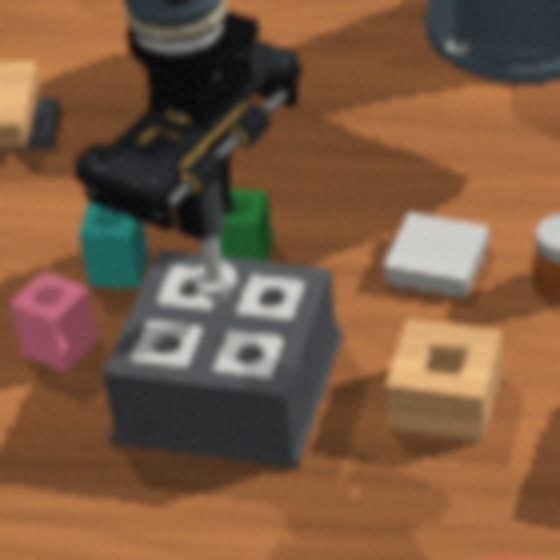

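>>> play_rows --series '[{"tx": 0.0238,"ty": 0.0186,"tz": 0,"turn": 0},{"tx": 0.0238,"ty": 0.0186,"tz": 0,"turn": 0},{"tx": 0,"ty": 0,"tz": -0.0148,"turn": 0},{"tx": 0,"ty": 0,"tz": 0,"turn": 0},{"tx": 0,"ty": 0,"tz": 0,"turn": 0},{"tx": 0,"ty": 0,"tz": 0,"turn": 0}]'

```text
time_s: 8.55
position: [0.5828, -0.1825, 0.2402]
tcp_rot: [[0.913, -0.409, -0.0], [-0.409, -0.913, -0.0], [-0.0, 0.0, -1.0]]
force: [-0.4, -0.6, -2.1]
opening: 0.288
```

Run:
```python
from h import *
S=vision.capture("scene")
s=bot.read_state(); print(s["time_s"],s["position"],s["force"],s["opening"])
a=cv2.resize(S["pixels"][150:230,170:270],None,fx=7,fy=7,interpolation=cv2.INTER_CUBIC)
p=s["position"]
for z in (.08,.088,.108,.114):
    u=(proj(S,[p[0],p[1],z])[0]-[170,150])*7+3; cv2.circle(a,tuple(int(v) for v in u),2,(0,0,255),-1)
cv2.imwrite("pics/s4.png",a)
```

```text
8.6 [ 0.58289801 -0.18259946  0.24035493] [ 0.17629045  0.11593386 -3.18408711] 0.29175940577910714
```

View pics/s4.png

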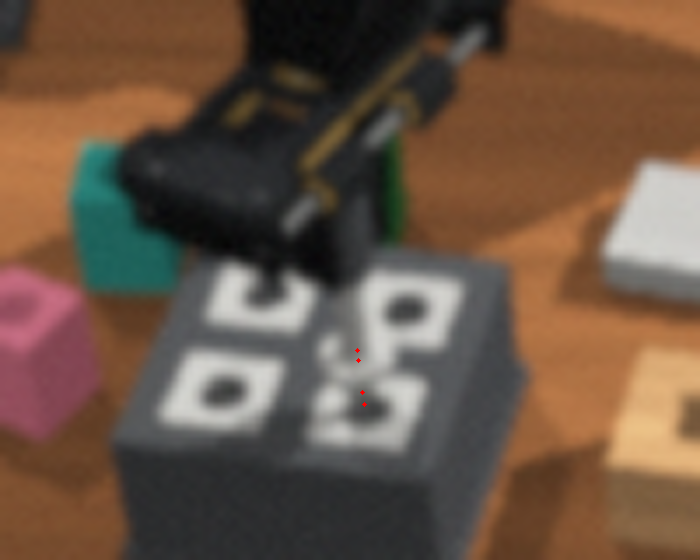

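>>> play_rows --series '[{"tx": 0.0018,"ty": 0.0006,"tz": 0,"turn": 0},{"tx": 0,"ty": 0,"tz": -0.0034,"turn": 0},{"tx": 0,"ty": 0,"tz": -0.0034,"turn": 0},{"tx": 0,"ty": 0,"tz": -0.0034,"turn": 0},{"tx": 0,"ty": 0,"tz": -0.0034,"turn": 0},{"tx": 0,"ty": 0,"tz": -0.0034,"turn": 0},{"tx": 0,"ty": 0,"tz": 0,"turn": 0}]'

```text
time_s: 9.3
position: [0.5844, -0.1815, 0.2258]
tcp_rot: [[0.913, -0.409, -0.001], [-0.409, -0.913, 0.001], [-0.001, -0.0, -1.0]]
force: [-0.6, -0.9, -2.6]
opening: 0.293
```

>>> play_rows --series '[{"tx": 0,"ty": 0,"tz": -0.0025,"turn": 0},{"tx": 0,"ty": 0,"tz": -0.0025,"turn": 0},{"tx": 0,"ty": 0,"tz": 0,"turn": 0}]'

```text
time_s: 9.6
position: [0.5845, -0.1815, 0.2221]
tcp_rot: [[0.913, -0.408, -0.001], [-0.408, -0.913, 0.0], [-0.001, -0.0, -1.0]]
force: [-0.4, 0.0, -2.6]
opening: 0.293
```

>>> play_rows --series '[{"tx": 0,"ty": 0,"tz": -0.002,"turn": 0},{"tx": 0,"ty": 0,"tz": 0,"turn": 0},{"tx": 0,"ty": 0,"tz": 0,"turn": 0}]'

```text
time_s: 9.9
position: [0.5846, -0.1816, 0.2207]
tcp_rot: [[0.913, -0.408, -0.0], [-0.408, -0.913, 0.0], [-0.0, 0.0, -1.0]]
force: [-0.9, -0.6, -2.3]
opening: 0.292
```

>>> play_rows --series '[{"tx": 0,"ty": 0,"tz": -0.002,"turn": 0},{"tx": 0,"ty": 0,"tz": 0,"turn": 0},{"tx": 0,"ty": 0,"tz": 0,"turn": 0}]'

```text
time_s: 10.2
position: [0.5845, -0.1816, 0.219]
tcp_rot: [[0.913, -0.409, -0.0], [-0.409, -0.913, 0.0], [-0.0, 0.0, -1.0]]
force: [-1.1, 0.1, -3.5]
opening: 0.293
```

>>> play_rows --series '[{"tx": 0,"ty": 0,"tz": -0.002,"turn": 0},{"tx": 0,"ty": 0,"tz": 0,"turn": 0},{"tx": 0,"ty": 0,"tz": 0,"turn": 0}]'

```text
time_s: 10.5
position: [0.5845, -0.1816, 0.2175]
tcp_rot: [[0.913, -0.408, -0.0], [-0.408, -0.913, 0.0], [-0.0, 0.0, -1.0]]
force: [-1.0, -0.1, -2.5]
opening: 0.291
```

>>> play_rows --series '[{"tx": 0,"ty": 0,"tz": -0.002,"turn": 0},{"tx": 0,"ty": 0,"tz": 0,"turn": 0},{"tx": 0,"ty": 0,"tz": 0,"turn": 0}]'

```text
time_s: 10.8
position: [0.5847, -0.1817, 0.2172]
tcp_rot: [[0.913, -0.408, 0.0], [-0.408, -0.913, -0.0], [0.0, 0.0, -1.0]]
force: [-2.8, 1.0, 5.0]
opening: 0.288
```

>>> play_rows --series '[{"tx": 0,"ty": 0,"tz": 0.006,"turn": 0},{"tx": 0,"ty": 0,"tz": 0.0055,"turn": 0},{"tx": 0,"ty": 0,"tz": 0,"turn": 0.1357},{"tx": 0,"ty": 0,"tz": 0,"turn": 0.1357},{"tx": 0,"ty": 0,"tz": 0,"turn": 0.1357},{"tx": 0,"ty": 0,"tz": 0,"turn": 0.1357},{"tx": 0,"ty": 0,"tz": 0,"turn": 0.1357},{"tx": 0,"ty": 0,"tz": 0,"turn": 0.1357},{"tx": 0,"ty": 0,"tz": 0,"turn": 0.1357},{"tx": 0,"ty": 0,"tz": 0,"turn": 0.1357}]'

```text
time_s: 11.8
position: [0.5852, -0.1822, 0.2254]
tcp_rot: [[0.751, 0.661, 0.001], [0.661, -0.751, -0.001], [0.0, 0.002, -1.0]]
force: [-1.2, -1.5, -2.5]
opening: 0.29
```

>>> play_rows --series '[{"tx": 0,"ty": 0,"tz": 0,"turn": 0.1357},{"tx": 0,"ty": 0,"tz": 0,"turn": 0.1357},{"tx": 0,"ty": 0,"tz": 0,"turn": 0.1357},{"tx": 0,"ty": 0,"tz": 0,"turn": 0.1357},{"tx": 0,"ty": 0,"tz": 0,"turn": 0.1357},{"tx": 0,"ty": 0,"tz": 0,"turn": 0.1357},{"tx": 0,"ty": 0,"tz": 0,"turn": 0},{"tx": 0,"ty": 0,"tz": 0,"turn": 0}]'

```text
time_s: 12.6
position: [0.5851, -0.1818, 0.2253]
tcp_rot: [[0.005, 1.0, 0.001], [1.0, -0.005, -0.0], [-0.0, 0.001, -1.0]]
force: [0.6, 0.5, -2.8]
opening: 0.291
```

>>> play_rows --series '[{"tx": 0,"ty": 0,"tz": -0.004,"turn": 0},{"tx": 0,"ty": 0,"tz": -0.004,"turn": 0},{"tx": 0,"ty": 0,"tz": -0.003,"turn": 0},{"tx": 0,"ty": 0,"tz": -0.002,"turn": 0},{"tx": 0,"ty": 0,"tz": -0.001,"turn": 0},{"tx": 0,"ty": 0,"tz": 0,"turn": 0}]'

```text
time_s: 13.2
position: [0.5872, -0.1819, 0.2211]
tcp_rot: [[0.004, 1.0, 0.009], [1.0, -0.004, -0.003], [-0.003, 0.009, -1.0]]
force: [-4.5, 4.2, 29.1]
opening: 0.29
```

>>> play_rows --series '[{"tx": 0,"ty": 0,"tz": 0.006,"turn": 0},{"tx": 0,"ty": 0,"tz": 0.006,"turn": 0},{"tx": 0,"ty": 0,"tz": 0,"turn": 0.139},{"tx": 0,"ty": 0,"tz": 0,"turn": 0.139},{"tx": 0,"ty": 0,"tz": 0,"turn": 0.139},{"tx": 0,"ty": 0,"tz": 0,"turn": 0},{"tx": 0,"ty": 0,"tz": -0.003,"turn": 0},{"tx": 0,"ty": 0,"tz": -0.003,"turn": 0},{"tx": 0,"ty": 0,"tz": 0,"turn": 0}]'

```text
time_s: 14.1
position: [0.5846, -0.1815, 0.2181]
tcp_rot: [[-0.42, 0.908, -0.0], [0.908, 0.42, 0.001], [0.001, -0.0, -1.0]]
force: [0.6, 1.1, -3.0]
opening: 0.29
```

>>> play_rows --series '[{"tx": 0,"ty": 0,"tz": -0.0025,"turn": 0},{"tx": 0,"ty": 0,"tz": -0.002,"turn": 0},{"tx": 0,"ty": 0,"tz": 0,"turn": 0},{"tx": 0,"ty": 0,"tz": 0,"turn": 0}]'

```text
time_s: 14.5
position: [0.5847, -0.1815, 0.2154]
tcp_rot: [[-0.421, 0.907, 0.0], [0.907, 0.421, 0.0], [0.0, 0.0, -1.0]]
force: [0.4, 1.4, 0.5]
opening: 0.293
```

>>> play_rows --series '[{"tx": 0,"ty": 0,"tz": -0.0005,"turn": -0.14},{"tx": 0,"ty": 0,"tz": -0.0005,"turn": -0.14},{"tx": 0,"ty": 0,"tz": -0.0005,"turn": -0.14},{"tx": 0,"ty": 0,"tz": -0.0005,"turn": -0.14},{"tx": 0,"ty": 0,"tz": -0.0005,"turn": -0.14},{"tx": 0,"ty": 0,"tz": -0.0005,"turn": -0.14}]'

```text
time_s: 15.1
position: [0.5848, -0.1822, 0.213]
tcp_rot: [[0.436, 0.9, 0.001], [0.9, -0.436, -0.001], [-0.001, 0.001, -1.0]]
force: [-0.7, 0.5, 0.9]
opening: 0.293
```

>>> play_rows --series '[{"tx": 0,"ty": 0,"tz": -0.0004,"turn": -0.14},{"tx": 0,"ty": 0,"tz": -0.0004,"turn": -0.14},{"tx": 0,"ty": 0,"tz": -0.0004,"turn": -0.14},{"tx": 0,"ty": 0,"tz": -0.0004,"turn": -0.14}]'

```text
time_s: 15.5
position: [0.5848, -0.1822, 0.2118]
tcp_rot: [[0.861, 0.509, 0.001], [0.509, -0.861, -0.001], [-0.0, 0.001, -1.0]]
force: [-0.5, 0.6, 2.0]
opening: 0.293
```

>>> play_rows --series '[{"tx": 0,"ty": 0,"tz": 0,"turn": -0.14},{"tx": 0,"ty": 0,"tz": 0,"turn": -0.14},{"tx": 0,"ty": 0,"tz": 0,"turn": -0.14},{"tx": 0,"ty": 0,"tz": 0,"turn": -0.14},{"tx": 0,"ty": 0,"tz": 0,"turn": -0.14},{"tx": 0,"ty": 0,"tz": 0,"turn": 0},{"tx": 0,"ty": 0,"tz": 0,"turn": 0}]'

```text
time_s: 16.2
position: [0.5844, -0.1823, 0.2118]
tcp_rot: [[0.982, -0.189, -0.001], [-0.189, -0.982, -0.001], [-0.0, 0.001, -1.0]]
force: [-1.7, -1.2, 1.2]
opening: 0.292
```

Run:
```python
from h import *
s=bot.read_state(); print(s["time_s"],s["position"],s["force"],s["moment"],s["opening"],s["joint_positions"])
```

```text
16.2 [ 0.5844178  -0.18229401  0.21177805] [-1.68920608 -1.19273444  1.19954561] [-0.49660538  0.45919935 -0.01007469] 0.2920202527711665 [-27.73837595  34.84394728  88.20145291  -0.09762191  56.94615461
 -16.76772673]
```

>>> play_rows --series '[{"tx": 0,"ty": 0,"tz": 0.0025,"turn": 0},{"tx": 0,"ty": 0,"tz": 0.0025,"turn": 0},{"tx": 0,"ty": 0,"tz": 0.0025,"turn": 0},{"tx": 0,"ty": 0,"tz": 0.0025,"turn": 0},{"tx": 0,"ty": 0,"tz": 0,"turn": 0}]'

```text
time_s: 16.7
position: [0.5846, -0.1816, 0.2194]
tcp_rot: [[0.981, -0.192, -0.001], [-0.192, -0.981, 0.0], [-0.001, -0.0, -1.0]]
force: [0.5, -1.3, -7.3]
opening: 0.293
```

Run:
```python
from h import *
T=vision.capture("top");S=vision.capture("scene")
P=np.array([[-.065,-.125],[.065,-.125],[.065,.125],[-.065,.125]])
for n,p,(x0,y0,x1,y1),pose in (("t",T,(160,170,270,250),(.6085,.2205,-11.1)),("s",S,(300,200,400,270),(.609,.2200,-11.3))):
    a=np.radians(pose[2]);R=np.array([[np.cos(a),-np.sin(a)],[np.sin(a),np.cos(a)]])
    W=P@R.T+pose[:2]; u=proj(p,np.c_[W,np.full(4,.045)]); 
    im=cv2.resize(p["pixels"][y0:y1,x0:x1],None,fx=7,fy=7,interpolation=cv2.INTER_CUBIC)
    im=np.clip(im.astype(float)*1.6,0,255).astype(np.uint8)
    cv2.polylines(im,[((u-[x0,y0])*7+3).astype(int)],True,(0,255,0),1); cv2.imwrite(f"pics/sh{n}.png",im)
```

```text
(no output)
```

View pics/sht.png

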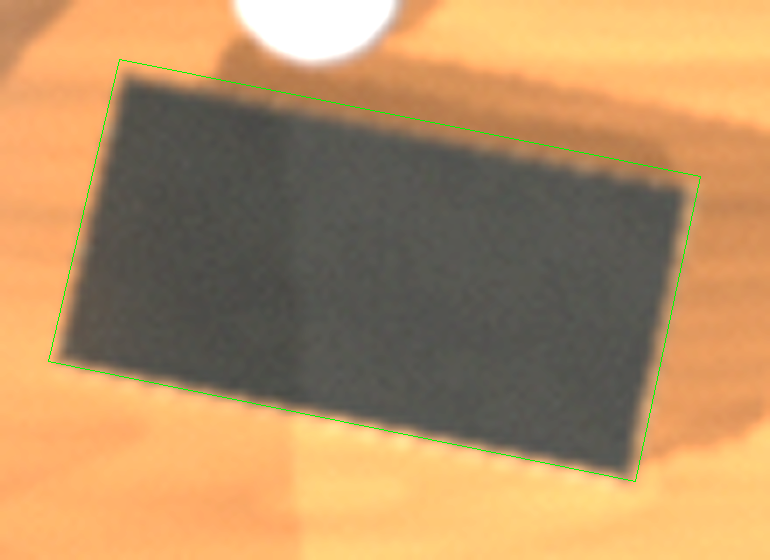

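View pics/shs.png

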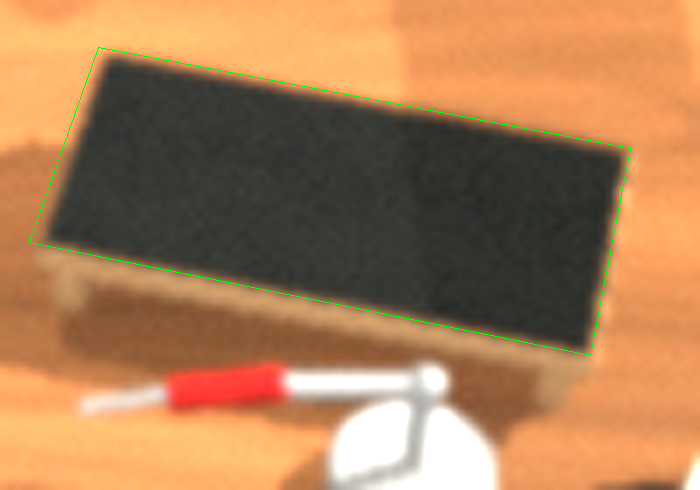

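Run:
```python
from h import *
T=vision.capture("top");S=vision.capture("scene")
for nm,p in (("top",T),("scene",S)):
  b=None
  for m in (.004,.006,.008,.010,.012):
    x,s=fit([p],(.607,.2205,-.195),[(sq(.13-m,.25-m),.045,-1,1)],rng=(.008,.008,.03))
    print(nm,m,np.round(x[:2]*1000,1),round(np.degrees(x[2]),2),round(s,1))
```

```text
top 0.004 [606.7 221.3] -11.03 18.0
top 0.006 [606.2 221.5] -11.1 19.3
top 0.008 [605.8 221.6] -11.12 19.6
top 0.01 [605.3 221.7] -11.17 18.6
top 0.012 [604.7 221.9] -11.17 16.7
scene 0.004 [609.7 221.1] -11.24 24.9
scene 0.006 [609.8 221.3] -11.24 25.3
scene 0.008 [609.9 221.6] -11.3 24.5
scene 0.01 [609.9 221.8] -11.23 22.6
scene 0.012 [610.2 222.2] -11.34 19.9
```

>>> play_rows --series '[{"tx": 0,"ty": 0,"tz": 0.0125,"turn": 0},{"tx": 0,"ty": 0,"tz": 0.02,"turn": 0},{"tx": 0,"ty": 0,"tz": 0.025,"turn": 0},{"tx": 0,"ty": 0,"tz": 0.025,"turn": 0},{"tx": 0,"ty": 0,"tz": 0.0175,"turn": 0},{"tx": 0,"ty": 0,"tz": 0,"turn": 0},{"tx": 0,"ty": 0,"tz": 0,"turn": 0}]'

```text
time_s: 17.6
position: [0.5845, -0.1813, 0.2999]
tcp_rot: [[0.981, -0.193, 0.0], [-0.193, -0.981, 0.0], [0.0, -0.0, -1.0]]
force: [-0.8, -0.9, -7.4]
opening: 0.292
```

Run:
```python
from h import *
S=vision.capture("scene")
s=bot.read_state(); print(s["time_s"],s["position"],s["force"],s["opening"])
cv2.imwrite("pics/s5.png",cv2.resize(S["pixels"][110:230,160:300],None,fx=5,fy=5,interpolation=cv2.INTER_CUBIC))
```

```text
17.65 [ 0.5840884  -0.18112827  0.29902282] [-1.30239529  0.23737804 -6.45997296] 0.28898376759070166
```

View pics/s5.png

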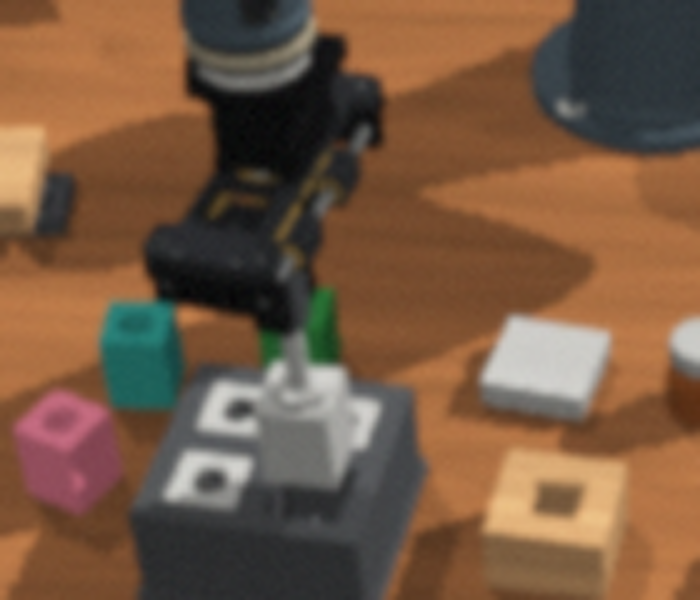

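>>> play_rows --series '[{"tx": 0.002,"ty": 0.02,"tz": 0,"turn": 0},{"tx": 0.004,"ty": 0.04,"tz": 0,"turn": -0.03},{"tx": 0.005,"ty": 0.055,"tz": 0,"turn": -0.064},{"tx": 0.005,"ty": 0.06,"tz": 0,"turn": 0},{"tx": 0.005,"ty": 0.06,"tz": 0,"turn": 0},{"tx": 0.005,"ty": 0.06,"tz": 0,"turn": 0},{"tx": 0.005,"ty": 0.06,"tz": 0,"turn": 0},{"tx": 0.005,"ty": 0.06,"tz": 0,"turn": 0},{"tx": 0.005,"ty": 0.06,"tz": 0,"turn": 0},{"tx": 0.004,"ty": 0.06,"tz": 0,"turn": 0}]'

```text
time_s: 18.65
position: [0.6193, 0.2494, 0.2981]
tcp_rot: [[0.958, -0.288, -0.003], [-0.288, -0.958, 0.0], [-0.003, 0.001, -1.0]]
force: [0.3, -0.7, -6.3]
opening: 0.294
```

>>> play_rows --series '[{"tx": 0.003,"ty": 0.04,"tz": 0,"turn": 0},{"tx": 0.0014,"ty": 0.02,"tz": 0,"turn": 0},{"tx": 0,"ty": 0.0098,"tz": 0,"turn": 0},{"tx": 0,"ty": 0,"tz": 0,"turn": 0},{"tx": 0,"ty": 0,"tz": 0,"turn": 0},{"tx": 0,"ty": 0,"tz": 0,"turn": 0}]'

```text
time_s: 19.25
position: [0.6244, 0.3003, 0.2994]
tcp_rot: [[0.957, -0.29, -0.001], [-0.29, -0.957, -0.001], [-0.0, 0.001, -1.0]]
force: [-0.1, 1.0, -6.1]
opening: 0.29
```

Run:
```python
from h import *
S=vision.capture("scene")
s=bot.read_state(); print(s["time_s"],s["position"],s["tcp_rot"][:,0],s["force"],s["opening"],s["joint_positions"])
cv2.imwrite("pics/s6.png",cv2.resize(S["pixels"][110:270,300:440],None,fx=5,fy=5,interpolation=cv2.INTER_CUBIC)[:600])
```

```text
19.3 [0.62452689 0.30039108 0.29960274] [ 9.56940840e-01 -2.90282979e-01 -1.42442298e-04] [ 0.40599554 -0.55846385 -5.91524421] 0.2916632508781803 [ 1.64774799e+01  3.53002228e+01  7.08785711e+01 -2.16176303e-02
  7.38446443e+01  3.33583955e+01]
```

View pics/s6.png

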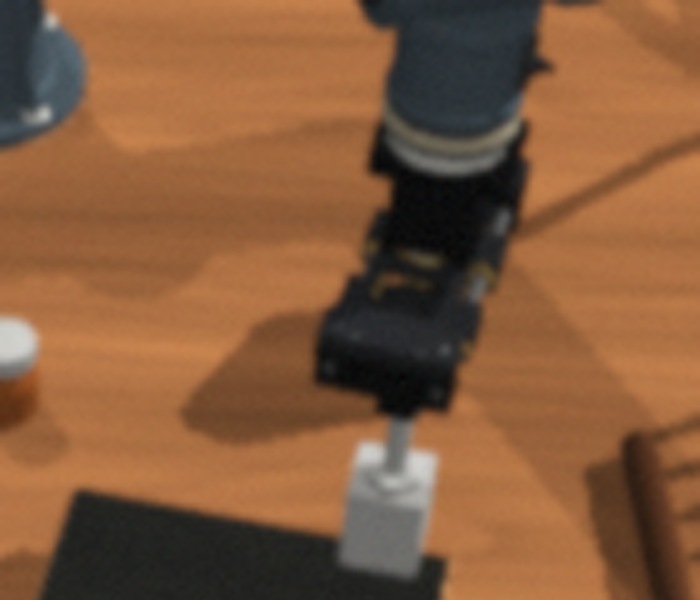

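>>> play_rows --series '[{"tx": 0,"ty": 0.0025,"tz": -0.0125,"turn": 0},{"tx": 0,"ty": 0,"tz": -0.025,"turn": 0},{"tx": 0,"ty": 0,"tz": -0.025,"turn": 0},{"tx": 0,"ty": 0,"tz": -0.01,"turn": 0},{"tx": 0,"ty": 0,"tz": 0,"turn": 0},{"tx": 0,"ty": 0,"tz": -0.0025,"turn": 0},{"tx": 0,"ty": 0,"tz": 0,"turn": 0}]'

```text
time_s: 20.0
position: [0.6249, 0.3043, 0.2405]
tcp_rot: [[0.958, -0.288, 0.002], [-0.288, -0.958, 0.001], [0.002, -0.001, -1.0]]
force: [-0.5, 0.2, -6.1]
opening: 0.292
```

>>> play_rows --series '[{"tx": 0,"ty": 0,"tz": -0.0015,"turn": 0},{"tx": 0,"ty": 0,"tz": -0.0015,"turn": 0},{"tx": 0,"ty": 0,"tz": 0,"turn": 0},{"tx": 0,"ty": 0,"tz": 0,"turn": 0}]'

```text
time_s: 20.4
position: [0.6244, 0.3045, 0.2377]
tcp_rot: [[0.958, -0.288, 0.001], [-0.288, -0.958, 0.001], [0.001, -0.001, -1.0]]
force: [-0.3, 1.3, -4.4]
opening: 0.296
```

>>> play_rows --series '[{"tx": 0,"ty": -0.0025,"tz": 0.0012,"turn": 0},{"tx": 0,"ty": 0,"tz": 0,"turn": 0},{"tx": 0,"ty": 0,"tz": -0.0017,"turn": 0},{"tx": 0,"ty": 0,"tz": -0.0012,"turn": 0},{"tx": 0,"ty": 0,"tz": 0,"turn": 0},{"tx": 0,"ty": 0,"tz": 0,"turn": 0}]'

```text
time_s: 21.0
position: [0.6241, 0.302, 0.2367]
tcp_rot: [[0.958, -0.288, 0.0], [-0.288, -0.958, -0.0], [0.0, 0.0, -1.0]]
force: [-2.6, -0.9, 3.3]
opening: 0.292
```

>>> play_rows --series '[{"tx": 0,"ty": 0,"tz": 0.0012,"turn": 0},{"tx": 0,"ty": 0,"tz": 0.0005,"turn": 0.07},{"tx": 0,"ty": 0,"tz": 0.0005,"turn": 0.14},{"tx": 0,"ty": 0,"tz": 0.0005,"turn": 0.14},{"tx": 0,"ty": 0,"tz": 0.0005,"turn": 0.14},{"tx": 0,"ty": 0,"tz": 0.0005,"turn": 0.14}]'

```text
time_s: 21.6
position: [0.6251, 0.302, 0.2382]
tcp_rot: [[0.931, 0.365, 0.002], [0.365, -0.931, -0.0], [0.002, 0.001, -1.0]]
force: [0.2, -0.9, -3.3]
opening: 0.29
```

>>> play_rows --series '[{"tx": 0,"ty": 0,"tz": 0.00045,"turn": 0.14},{"tx": 0,"ty": 0,"tz": 0.00045,"turn": 0.14},{"tx": 0,"ty": 0,"tz": 0.00045,"turn": 0.14},{"tx": 0,"ty": 0,"tz": 0.00045,"turn": 0.14},{"tx": 0,"ty": 0,"tz": 0.00045,"turn": 0.14},{"tx": 0,"ty": 0,"tz": 0.00045,"turn": 0.14}]'

```text
time_s: 22.2
position: [0.6251, 0.3025, 0.2405]
tcp_rot: [[0.313, 0.95, 0.002], [0.95, -0.313, 0.001], [0.002, 0.002, -1.0]]
force: [-0.9, -0.5, -1.9]
opening: 0.288
```

>>> play_rows --series '[{"tx": 0,"ty": 0,"tz": 0.00045,"turn": 0.14},{"tx": 0,"ty": 0,"tz": 0.00045,"turn": 0.14},{"tx": 0,"ty": 0,"tz": 0.00045,"turn": 0.14},{"tx": 0,"ty": 0,"tz": 0.00045,"turn": 0.14},{"tx": 0,"ty": 0,"tz": 0.00045,"turn": 0.14},{"tx": 0,"ty": 0,"tz": 0,"turn": 0}]'

```text
time_s: 22.8
position: [0.6251, 0.3026, 0.2425]
tcp_rot: [[-0.398, 0.918, 0.002], [0.918, 0.398, 0.001], [0.0, 0.003, -1.0]]
force: [0.0, -0.2, -3.0]
opening: 0.293
```

>>> play_rows --series '[{"tx": 0,"ty": 0,"tz": 0.0025,"turn": 0},{"tx": 0,"ty": 0,"tz": 0.0025,"turn": 0},{"tx": 0,"ty": 0,"tz": 0,"turn": 0}]'

```text
time_s: 23.1
position: [0.6246, 0.3023, 0.2472]
tcp_rot: [[-0.397, 0.918, 0.001], [0.918, 0.397, 0.0], [-0.0, 0.001, -1.0]]
force: [-0.4, 0.3, -2.6]
opening: 0.291
```

>>> play_rows --series '[{"tx": 0,"ty": 0,"tz": 0.005,"turn": 0},{"tx": 0,"ty": 0,"tz": 0.0125,"turn": 0},{"tx": 0,"ty": 0,"tz": 0.0125,"turn": 0},{"tx": 0,"ty": 0,"tz": 0,"turn": 0}]'

```text
time_s: 23.5
position: [0.6254, 0.3025, 0.2736]
tcp_rot: [[-0.398, 0.917, 0.005], [0.917, 0.398, 0.001], [-0.001, 0.005, -1.0]]
force: [0.3, 1.1, -2.5]
opening: 0.287
```

Run:
```python
from h import *
S=vision.capture("scene")
s=bot.read_state(); print(s["time_s"],s["position"],s["tcp_rot"][:,0],s["force"],s["opening"],s["joint_positions"])
cv2.imwrite("pics/s7.png",cv2.resize(S["pixels"][150:270,300:440],None,fx=5,fy=5,interpolation=cv2.INTER_CUBIC)[:600])
```

```text
23.55 [0.62495843 0.30235605 0.27260028] [-3.97938347e-01  9.17412037e-01 -4.76288815e-04] [-0.15571167  0.24589504 -2.24888746] 0.29112941392134856 [ 1.66187140e+01  3.67955857e+01  7.24261345e+01 -3.23794066e-03
  7.05743259e+01 -9.68296232e+01]
```

View pics/s7.png

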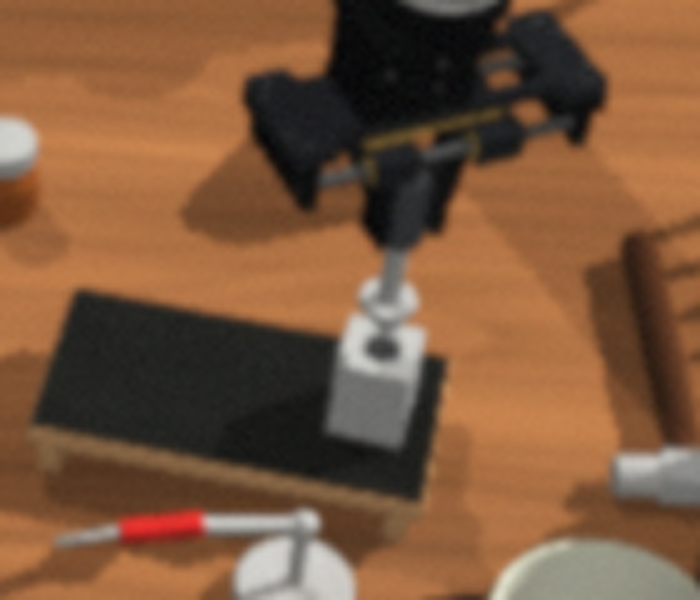

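>>> play_rows --series '[{"tx": 0,"ty": -0.02,"tz": 0,"turn": 0},{"tx": -0.005,"ty": -0.04,"tz": 0,"turn": 0},{"tx": -0.005,"ty": -0.055,"tz": 0,"turn": 0},{"tx": -0.005,"ty": -0.06,"tz": 0,"turn": 0},{"tx": -0.005,"ty": -0.06,"tz": 0,"turn": 0},{"tx": -0.005,"ty": -0.06,"tz": 0,"turn": 0},{"tx": -0.005,"ty": -0.06,"tz": 0,"turn": 0},{"tx": -0.005,"ty": -0.06,"tz": 0,"turn": 0},{"tx": -0.005,"ty": -0.06,"tz": 0,"turn": 0},{"tx": -0.005,"ty": -0.06,"tz": 0,"turn": 0}]'

```text
time_s: 24.55
position: [0.5868, -0.1286, 0.2705]
tcp_rot: [[-0.397, 0.918, -0.001], [0.918, 0.397, -0.0], [0.0, -0.001, -1.0]]
force: [1.9, -0.2, -3.1]
opening: 0.289
```

>>> play_rows --series '[{"tx": -0.005,"ty": -0.06,"tz": 0,"turn": 0},{"tx": -0.0081,"ty": -0.06,"tz": 0,"turn": 0},{"tx": 0,"ty": -0.0245,"tz": 0,"turn": 0},{"tx": 0,"ty": -0.01,"tz": 0,"turn": 0},{"tx": 0,"ty": 0,"tz": -0.0125,"turn": 0},{"tx": 0,"ty": 0,"tz": -0.025,"turn": 0},{"tx": 0,"ty": 0,"tz": 0,"turn": 0},{"tx": 0,"ty": 0,"tz": 0,"turn": 0},{"tx": 0,"ty": 0,"tz": 0,"turn": 0},{"tx": 0,"ty": 0,"tz": 0,"turn": 0}]'

```text
time_s: 25.55
position: [0.5783, -0.2489, 0.2416]
tcp_rot: [[-0.399, 0.917, 0.001], [0.917, 0.399, -0.001], [-0.001, 0.001, -1.0]]
force: [0.8, -0.5, -3.3]
opening: 0.29
```

Run:
```python
from h import *
S=vision.capture("scene")
s=bot.read_state(); print(s["time_s"],s["position"],s["tcp_rot"][:,0],s["force"],s["opening"],s["joint_positions"])
T=vision.capture("top")
for nm,p,i in (("top",T,(.622,.302,-.19)),("scene",S,(.6255,.302,-.19))):
    x,sc=fit([p],i,[(sq(.046),.105,0,1),(circ(.024),.105,-1,1)],rng=(.008,.008,.1)); print(nm,x[:2],np.degrees(x[2]),sc)
```

```text
25.6 [ 0.57824308 -0.24908887  0.24156171] [-0.39879556  0.91703894 -0.00130245] [ 0.05892401 -0.32637776 -1.90109627] 0.28824654155978047 [-3.34599754e+01  3.38587252e+01  8.42440044e+01  2.52794133e-03
  6.18068039e+01 -1.46964127e+02]
top [0.62119871 0.30118919] -15.608257167476358 61.82774744809399
scene [0.62548425 0.3024763 ] -12.857191505558307 55.89229679322824
```

>>> play_rows --series '[{"tx": 0,"ty": 0,"tz": -0.006,"turn": 0},{"tx": 0,"ty": 0,"tz": -0.006,"turn": 0},{"tx": 0,"ty": 0,"tz": -0.005,"turn": 0},{"tx": 0,"ty": 0,"tz": -0.004,"turn": 0},{"tx": 0,"ty": 0,"tz": -0.0035,"turn": 0},{"tx": 0,"ty": 0,"tz": -0.0025,"turn": 0},{"tx": 0,"ty": 0,"tz": -0.0025,"turn": 0},{"tx": 0,"ty": 0,"tz": 0,"turn": 0}]'

```text
time_s: 26.45
position: [0.5777, -0.2492, 0.2166]
tcp_rot: [[-0.398, 0.917, -0.0], [0.917, 0.398, 0.0], [0.0, -0.0, -1.0]]
force: [0.9, 1.3, -1.7]
opening: 0.288
```

>>> play_rows --series '[{"tx": 0,"ty": 0,"tz": -0.002,"turn": 0},{"tx": 0,"ty": 0,"tz": 0,"turn": 0},{"tx": 0,"ty": 0,"tz": 0,"turn": 0}]'

```text
time_s: 26.75
position: [0.5777, -0.2493, 0.2154]
tcp_rot: [[-0.398, 0.917, -0.0], [0.917, 0.398, 0.0], [0.0, 0.0, -1.0]]
force: [0.3, 1.8, -1.5]
opening: 0.292
```

>>> play_rows --series '[{"tx": 0,"ty": 0,"tz": -0.0006,"turn": -0.14},{"tx": 0,"ty": 0,"tz": -0.0005,"turn": -0.14},{"tx": 0,"ty": 0,"tz": -0.0005,"turn": -0.14},{"tx": 0,"ty": 0,"tz": -0.0005,"turn": -0.14},{"tx": 0,"ty": 0,"tz": -0.0005,"turn": -0.14},{"tx": 0,"ty": 0,"tz": -0.0005,"turn": -0.14},{"tx": 0,"ty": 0,"tz": -0.0004,"turn": -0.14},{"tx": 0,"ty": 0,"tz": -0.0004,"turn": -0.14},{"tx": 0,"ty": 0,"tz": -0.0004,"turn": -0.14},{"tx": 0,"ty": 0,"tz": -0.0004,"turn": -0.14}]'

```text
time_s: 27.75
position: [0.5779, -0.2499, 0.2118]
tcp_rot: [[0.874, 0.487, 0.001], [0.487, -0.874, -0.001], [-0.0, 0.001, -1.0]]
force: [1.5, -0.8, -0.9]
opening: 0.295
```

>>> play_rows --series '[{"tx": 0,"ty": 0,"tz": 0,"turn": -0.14},{"tx": 0,"ty": 0,"tz": 0,"turn": -0.14},{"tx": 0,"ty": 0,"tz": 0,"turn": -0.14},{"tx": 0,"ty": 0,"tz": 0,"turn": -0.14},{"tx": 0,"ty": 0,"tz": 0,"turn": -0.14},{"tx": 0,"ty": 0,"tz": 0,"turn": 0},{"tx": 0,"ty": 0,"tz": 0,"turn": 0}]'

```text
time_s: 28.45
position: [0.5775, -0.2499, 0.2118]
tcp_rot: [[0.977, -0.214, -0.0], [-0.214, -0.977, -0.001], [-0.0, 0.001, -1.0]]
force: [-1.3, -0.7, -1.3]
opening: 0.297
```

>>> play_rows --series '[{"tx": 0,"ty": 0,"tz": 0.0025,"turn": 0},{"tx": 0,"ty": 0,"tz": 0.0025,"turn": 0},{"tx": 0,"ty": 0,"tz": 0.0025,"turn": 0},{"tx": 0,"ty": 0,"tz": 0.0025,"turn": 0},{"tx": 0,"ty": 0,"tz": 0,"turn": 0}]'

```text
time_s: 28.95
position: [0.5776, -0.2493, 0.2197]
tcp_rot: [[0.976, -0.217, -0.0], [-0.217, -0.976, 0.0], [-0.001, -0.0, -1.0]]
force: [0.5, -0.8, -7.4]
opening: 0.292
```

>>> play_rows --series '[{"tx": 0,"ty": 0,"tz": 0.0125,"turn": 0},{"tx": 0,"ty": 0,"tz": 0.02,"turn": 0},{"tx": 0,"ty": 0,"tz": 0.025,"turn": 0},{"tx": 0,"ty": 0,"tz": 0.025,"turn": 0},{"tx": 0,"ty": 0,"tz": 0.0175,"turn": 0},{"tx": 0,"ty": 0,"tz": 0,"turn": 0},{"tx": 0,"ty": 0,"tz": 0,"turn": 0}]'

```text
time_s: 29.65
position: [0.5774, -0.2492, 0.2997]
tcp_rot: [[0.976, -0.217, -0.0], [-0.217, -0.976, 0.0], [-0.0, -0.0, -1.0]]
force: [-0.0, -0.2, -8.7]
opening: 0.295
```

```bash
cat > hang.py <<'E'
from h import *
S=vision.capture("scene")
s=bot.read_state(); p=s["position"]; print(s["time_s"],p,s["force"])
zt=p[2]-.1318
def edges(half,n=40):
    pass
for dz in (0,-.0005,-.001):
    z=zt+dz
    t=sq(.046); P,N=t; k=len(P)//4
    # front (+x) side: bottom edge of +x face; top edges all but -x (occluded by rod)
    sel=slice(k,2*k)
    fe=[((P,N),z,1,1),((P[sel],N[sel]),z-.06,1,1)]
    x,sc=fit([S],(p[0]+.0015,p[1],YAW),fe,rng=(.006,.006,.12)); print(dz,x[:2]-p[:2],np.degrees(x[2]),sc)
a=cv2.resize(S["pixels"],None,fx=5,fy=5,interpolation=cv2.INTER_CUBIC); u=proj(S,[p[0],p[1],zt])[0]*5
cv2.imwrite("pics/hang.png",a[int(u[1])-150:int(u[1])+250,int(u[0])-200:int(u[0])+200])
E
sed "s/YAW/-.13/" hang.py | python3 -
```

```text
29.7 [ 0.57703097 -0.24893197  0.29882126] [ 0.38095642  0.77989702 -9.31914986]
0 [0.00065848 0.00087512] -0.6557433481573306 35.470519893790545
-0.0005 [0.00015427 0.00074692] -0.4924655243816781 35.45738938010152
-0.001 [-0.00048707  0.00048289] -0.5273537831720411 35.444974829381536
```

View pics/hang.png

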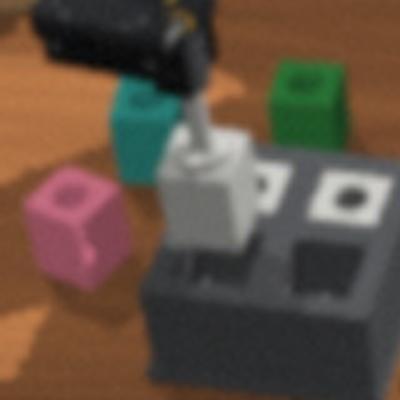

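>>> play_rows --series '[{"tx": 0,"ty": 0.02,"tz": 0,"turn": 0},{"tx": 0.005,"ty": 0.04,"tz": 0,"turn": -0.05},{"tx": 0.005,"ty": 0.055,"tz": 0,"turn": 0},{"tx": 0.005,"ty": 0.06,"tz": 0,"turn": 0},{"tx": 0.005,"ty": 0.06,"tz": 0,"turn": 0},{"tx": 0.005,"ty": 0.06,"tz": 0,"turn": 0},{"tx": 0.005,"ty": 0.06,"tz": 0,"turn": 0},{"tx": 0.005,"ty": 0.06,"tz": 0,"turn": 0},{"tx": 0.005,"ty": 0.06,"tz": 0,"turn": 0},{"tx": 0.0048,"ty": 0.06,"tz": 0,"turn": 0}]'

```text
time_s: 30.7
position: [0.612, 0.1816, 0.2985]
tcp_rot: [[0.964, -0.268, -0.003], [-0.268, -0.964, 0.0], [-0.003, 0.001, -1.0]]
force: [1.2, -0.2, -7.9]
opening: 0.288
```

>>> play_rows --series '[{"tx": 0,"ty": 0.05,"tz": 0,"turn": 0},{"tx": 0,"ty": 0.025,"tz": 0,"turn": 0},{"tx": 0,"ty": 0.0121,"tz": 0,"turn": 0},{"tx": 0,"ty": 0,"tz": -0.0125,"turn": 0},{"tx": 0,"ty": 0,"tz": -0.0125,"turn": 0},{"tx": 0,"ty": 0,"tz": 0,"turn": 0},{"tx": 0,"ty": 0,"tz": 0,"turn": 0},{"tx": 0,"ty": 0,"tz": 0,"turn": 0},{"tx": 0,"ty": 0,"tz": 0,"turn": 0}]'

```text
time_s: 31.6
position: [0.6141, 0.2476, 0.2801]
tcp_rot: [[0.963, -0.269, 0.001], [-0.269, -0.963, 0.0], [0.001, -0.0, -1.0]]
force: [-0.6, -0.9, -9.1]
opening: 0.295
```

```bash
sed "s/YAW/-.2/" hang.py | python3 -
```

```text
31.65 [0.61397528 0.24778948 0.28012568] [ 0.37347468 -0.26875099 -7.74973732]
0 [0.00194972 0.0013093 ] -9.186095739519452 36.16878817086008
-0.0005 [0.00141304 0.00135901] -9.464603052577607 36.1610013487859
-0.001 [0.00100256 0.00157187] -9.137140258618722 36.14899886113298
```

View pics/hang.png

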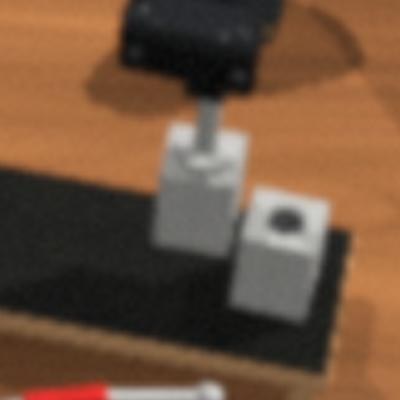

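>>> play_rows --series '[{"tx": 0,"ty": 0,"tz": -0.0125,"turn": -0.017},{"tx": 0,"ty": 0,"tz": -0.02,"turn": 0},{"tx": 0,"ty": 0,"tz": -0.0125,"turn": 0},{"tx": 0,"ty": 0,"tz": -0.005,"turn": 0},{"tx": 0,"ty": 0,"tz": -0.0025,"turn": 0},{"tx": 0,"ty": 0,"tz": 0,"turn": 0},{"tx": 0,"ty": 0,"tz": 0,"turn": 0}]'

```text
time_s: 32.35
position: [0.6143, 0.2485, 0.2383]
tcp_rot: [[0.958, -0.285, 0.003], [-0.285, -0.958, 0.001], [0.002, -0.002, -1.0]]
force: [0.1, 0.7, -8.0]
opening: 0.29
```

>>> play_rows --series '[{"tx": 0,"ty": 0,"tz": -0.0017,"turn": 0},{"tx": 0,"ty": 0,"tz": 0,"turn": 0},{"tx": 0,"ty": 0,"tz": 0,"turn": 0}]'

```text
time_s: 32.65
position: [0.614, 0.2488, 0.2372]
tcp_rot: [[0.958, -0.285, 0.002], [-0.285, -0.958, 0.001], [0.001, -0.002, -1.0]]
force: [-0.6, 2.0, -3.7]
opening: 0.298
```

>>> play_rows --series '[{"tx": 0,"ty": 0,"tz": -0.0012,"turn": 0},{"tx": 0,"ty": 0,"tz": 0,"turn": 0},{"tx": 0,"ty": 0,"tz": 0,"turn": 0}]'

```text
time_s: 32.95
position: [0.6141, 0.2486, 0.2368]
tcp_rot: [[0.958, -0.285, 0.002], [-0.285, -0.958, 0.001], [0.002, -0.002, -1.0]]
force: [0.0, 1.9, 3.2]
opening: 0.297
```

>>> play_rows --series '[{"tx": 0,"ty": 0,"tz": 0.0009,"turn": 0},{"tx": 0,"ty": 0,"tz": 0.0005,"turn": 0.07},{"tx": 0,"ty": 0,"tz": 0.0005,"turn": 0.14},{"tx": 0,"ty": 0,"tz": 0.0005,"turn": 0.14},{"tx": 0,"ty": 0,"tz": 0.0005,"turn": 0.14},{"tx": 0,"ty": 0,"tz": 0.0005,"turn": 0.14},{"tx": 0,"ty": 0,"tz": 0.00045,"turn": 0.14},{"tx": 0,"ty": 0,"tz": 0.00045,"turn": 0.14},{"tx": 0,"ty": 0,"tz": 0.00045,"turn": 0.14},{"tx": 0,"ty": 0,"tz": 0.00045,"turn": 0.14}]'

```text
time_s: 33.95
position: [0.614, 0.2483, 0.239]
tcp_rot: [[0.571, 0.821, 0.001], [0.821, -0.571, 0.0], [0.001, 0.001, -1.0]]
force: [1.0, 2.7, -1.9]
opening: 0.291
```

>>> play_rows --series '[{"tx": 0,"ty": 0,"tz": 0.00045,"turn": 0.14},{"tx": 0,"ty": 0,"tz": 0.00045,"turn": 0.14},{"tx": 0,"ty": 0,"tz": 0.00045,"turn": 0.14},{"tx": 0,"ty": 0,"tz": 0.00045,"turn": 0.14},{"tx": 0,"ty": 0,"tz": 0.00045,"turn": 0.14},{"tx": 0,"ty": 0,"tz": 0.00045,"turn": 0.14},{"tx": 0,"ty": 0,"tz": 0.00045,"turn": 0.14},{"tx": 0,"ty": 0,"tz": 0,"turn": 0}]'

```text
time_s: 34.75
position: [0.614, 0.2485, 0.2418]
tcp_rot: [[-0.401, 0.916, 0.001], [0.916, 0.401, 0.001], [0.0, 0.001, -1.0]]
force: [0.4, 2.1, -2.7]
opening: 0.293
```

>>> play_rows --series '[{"tx": 0,"ty": 0,"tz": 0.0025,"turn": 0},{"tx": 0,"ty": 0,"tz": 0.0025,"turn": 0},{"tx": 0,"ty": 0,"tz": 0,"turn": 0}]'

```text
time_s: 35.05
position: [0.6138, 0.2482, 0.2463]
tcp_rot: [[-0.4, 0.917, 0.001], [0.917, 0.4, 0.0], [-0.0, 0.001, -1.0]]
force: [-0.4, 2.4, -2.1]
opening: 0.291
```

>>> play_rows --series '[{"tx": 0,"ty": 0,"tz": 0.01,"turn": 0},{"tx": 0,"ty": 0,"tz": 0.024,"turn": 0},{"tx": -0.011,"ty": -0.02,"tz": 0,"turn": 0},{"tx": -0.011,"ty": -0.04,"tz": 0,"turn": 0},{"tx": -0.011,"ty": -0.055,"tz": 0,"turn": 0},{"tx": -0.011,"ty": -0.058,"tz": 0,"turn": 0},{"tx": -0.011,"ty": -0.058,"tz": 0,"turn": 0},{"tx": -0.011,"ty": -0.058,"tz": 0,"turn": 0},{"tx": -0.011,"ty": -0.058,"tz": 0,"turn": 0},{"tx": -0.011,"ty": -0.058,"tz": 0,"turn": 0}]'

```text
time_s: 36.05
position: [0.5423, -0.078, 0.2743]
tcp_rot: [[-0.401, 0.916, 0.0], [0.916, 0.401, -0.002], [-0.002, -0.001, -1.0]]
force: [0.4, -0.4, -2.7]
opening: 0.29
```

>>> play_rows --series '[{"tx": -0.011,"ty": -0.058,"tz": 0,"turn": 0},{"tx": -0.011,"ty": -0.045,"tz": 0,"turn": 0},{"tx": -0.011,"ty": -0.0214,"tz": 0,"turn": 0},{"tx": 0,"ty": 0,"tz": -0.0125,"turn": 0},{"tx": 0,"ty": 0,"tz": -0.025,"turn": 0},{"tx": 0,"ty": 0,"tz": 0,"turn": 0},{"tx": 0,"ty": 0,"tz": 0,"turn": 0},{"tx": 0,"ty": 0,"tz": 0,"turn": 0},{"tx": 0,"ty": 0,"tz": 0,"turn": 0},{"tx": 0,"ty": 0,"tz": 0,"turn": 0}]'

```text
time_s: 37.05
position: [0.5172, -0.1751, 0.244]
tcp_rot: [[-0.401, 0.916, 0.001], [0.916, 0.401, -0.001], [-0.001, 0.001, -1.0]]
force: [-0.1, 0.3, -1.8]
opening: 0.292
```

```bash
cat > shelf.py <<'E'
from h import *
import sys
S=vision.capture("scene");T=vision.capture("top")
s=bot.read_state(); print(s["time_s"],s["position"],s["tcp_rot"][:,0],s["force"],s["opening"],s["joint_positions"][[0,5]])
for i,(x,y) in enumerate([(.6245,.3024),(.6138,.2485),(.6032,.1945),(.5925,.1406)][:int(sys.argv[1])]):
  for nm,p,d in (("top",T,-.0028),("scene",S,.0013)):
    q,sc=fit([p],(x+d,y,-.2),[(sq(.046),.105,0,1),(circ(.024),.105,-1,1)],rng=(.008,.008,.1)); print(i,nm,np.round(q[:2]-[d,0],4),np.round(np.degrees(q[2]),1),round(sc))
cv2.imwrite("pics/shT.png",cv2.resize(T["pixels"][160:260,150:280],None,fx=6,fy=6,interpolation=cv2.INTER_CUBIC))
E
python3 shelf.py 2
```

```text
37.15 [ 0.51698657 -0.17520501  0.24371582] [-4.01208562e-01  9.15986459e-01 -7.05012916e-04] [ 0.05896684 -0.19895209 -2.03408503] 0.2904437014727144 [ -30.45257613 -144.10409775]
0 top [0.6241 0.3017] -15.4 59
0 scene [0.6244 0.303 ] -12.3 53
1 top [0.615  0.2499] -12.7 66
1 scene [0.6148 0.2507] -13.0 59
```

View pics/shT.png

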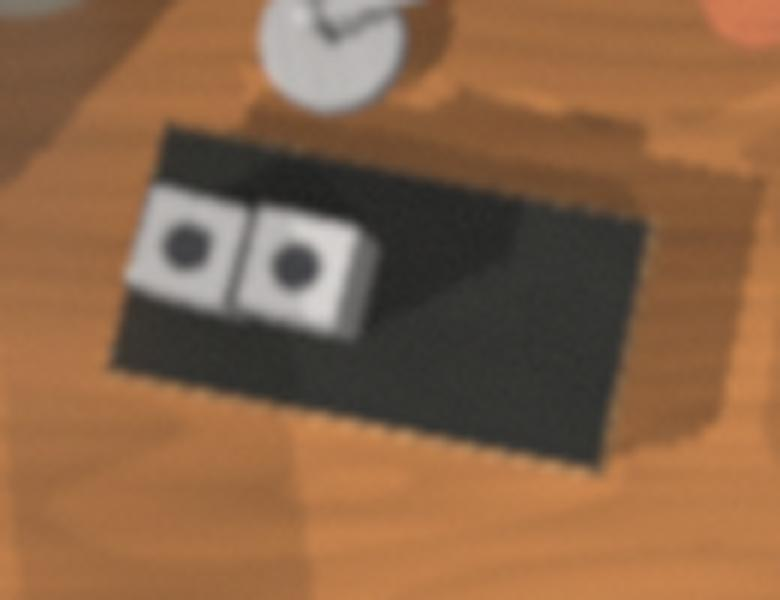

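>>> play_rows --series '[{"tx": 0,"ty": 0,"tz": -0.006,"turn": 0},{"tx": 0,"ty": 0,"tz": -0.006,"turn": 0},{"tx": 0,"ty": 0,"tz": -0.006,"turn": 0},{"tx": 0,"ty": 0,"tz": -0.005,"turn": 0},{"tx": 0,"ty": 0,"tz": -0.0045,"turn": 0},{"tx": 0,"ty": 0,"tz": -0.0035,"turn": 0},{"tx": 0,"ty": 0,"tz": -0.0025,"turn": 0},{"tx": 0,"ty": 0,"tz": 0,"turn": 0},{"tx": 0,"ty": 0,"tz": 0,"turn": 0}]'

```text
time_s: 38.05
position: [0.5171, -0.1749, 0.2169]
tcp_rot: [[-0.401, 0.916, 0.002], [0.916, 0.401, 0.0], [-0.0, 0.002, -1.0]]
force: [1.0, 1.5, -0.4]
opening: 0.29
```

>>> play_rows --series '[{"tx": 0,"ty": 0,"tz": -0.0025,"turn": 0},{"tx": 0,"ty": 0,"tz": 0,"turn": 0},{"tx": 0,"ty": 0,"tz": 0,"turn": 0}]'

```text
time_s: 38.35
position: [0.5173, -0.1745, 0.2151]
tcp_rot: [[-0.4, 0.917, 0.001], [0.917, 0.4, 0.002], [0.001, 0.002, -1.0]]
force: [0.5, 4.1, 7.4]
opening: 0.29
```

>>> play_rows --series '[{"tx": 0,"ty": 0,"tz": 0,"turn": -0.14},{"tx": 0,"ty": 0,"tz": 0,"turn": -0.14},{"tx": 0,"ty": 0,"tz": -0.0005,"turn": -0.14},{"tx": 0,"ty": 0,"tz": -0.0005,"turn": -0.14},{"tx": 0,"ty": 0,"tz": -0.0005,"turn": -0.14},{"tx": 0,"ty": 0,"tz": -0.0005,"turn": -0.14},{"tx": 0,"ty": 0,"tz": -0.0004,"turn": -0.14},{"tx": 0,"ty": 0,"tz": -0.0004,"turn": -0.14},{"tx": 0,"ty": 0,"tz": -0.0004,"turn": -0.14},{"tx": 0,"ty": 0,"tz": -0.0004,"turn": -0.14}]'

```text
time_s: 39.35
position: [0.5176, -0.176, 0.2117]
tcp_rot: [[0.872, 0.489, 0.002], [0.489, -0.872, -0.001], [0.001, 0.002, -1.0]]
force: [0.0, 1.4, 3.7]
opening: 0.292
```

>>> play_rows --series '[{"tx": 0,"ty": 0,"tz": 0,"turn": -0.14},{"tx": 0,"ty": 0,"tz": 0,"turn": -0.14},{"tx": 0,"ty": 0,"tz": 0,"turn": -0.14},{"tx": 0,"ty": 0,"tz": 0,"turn": -0.14},{"tx": 0,"ty": 0,"tz": 0,"turn": -0.14},{"tx": 0,"ty": 0,"tz": 0,"turn": 0},{"tx": 0,"ty": 0,"tz": 0,"turn": 0}]'

```text
time_s: 40.05
position: [0.5171, -0.1756, 0.2117]
tcp_rot: [[0.977, -0.211, 0.001], [-0.211, -0.977, -0.001], [0.001, 0.001, -1.0]]
force: [-0.0, 0.8, 2.9]
opening: 0.296
```

>>> play_rows --series '[{"tx": 0,"ty": 0,"tz": 0.0025,"turn": 0},{"tx": 0,"ty": 0,"tz": 0.0025,"turn": 0},{"tx": 0,"ty": 0,"tz": 0.0025,"turn": 0},{"tx": 0,"ty": 0,"tz": 0.0025,"turn": 0},{"tx": 0,"ty": 0,"tz": 0,"turn": 0}]'

```text
time_s: 40.55
position: [0.5165, -0.1752, 0.2194]
tcp_rot: [[0.977, -0.214, -0.001], [-0.214, -0.977, 0.0], [-0.001, -0.0, -1.0]]
force: [-0.0, -0.9, -6.8]
opening: 0.287
```

>>> play_rows --series '[{"tx": 0,"ty": 0,"tz": 0.0125,"turn": 0},{"tx": 0,"ty": 0,"tz": 0.02,"turn": 0},{"tx": 0,"ty": 0,"tz": 0.025,"turn": 0},{"tx": 0,"ty": 0,"tz": 0.025,"turn": 0},{"tx": 0,"ty": 0,"tz": 0.0175,"turn": 0},{"tx": 0,"ty": 0,"tz": 0,"turn": 0},{"tx": 0,"ty": 0,"tz": 0,"turn": -0.04}]'

```text
time_s: 41.25
position: [0.5165, -0.175, 0.3]
tcp_rot: [[0.967, -0.256, 0.0], [-0.256, -0.967, -0.0], [0.0, -0.0, -1.0]]
force: [-0.2, 0.9, -7.3]
opening: 0.291
```

>>> play_rows --series '[{"tx": 0.0108,"ty": 0.02,"tz": 0,"turn": 0},{"tx": 0.0108,"ty": 0.04,"tz": 0,"turn": 0},{"tx": 0.0108,"ty": 0.055,"tz": 0,"turn": 0},{"tx": 0.0108,"ty": 0.058,"tz": 0,"turn": 0},{"tx": 0.0108,"ty": 0.058,"tz": 0,"turn": 0},{"tx": 0.0108,"ty": 0.058,"tz": 0,"turn": 0},{"tx": 0.0108,"ty": 0.058,"tz": 0,"turn": 0},{"tx": 0.0108,"ty": 0.058,"tz": 0,"turn": 0},{"tx": 0.0108,"ty": 0.04,"tz": 0,"turn": 0},{"tx": 0.0108,"ty": 0.0181,"tz": 0,"turn": 0}]'

```text
time_s: 42.25
position: [0.602, 0.1993, 0.2983]
tcp_rot: [[0.968, -0.251, -0.003], [-0.251, -0.968, 0.002], [-0.003, -0.001, -1.0]]
force: [-0.1, -0.5, -7.4]
opening: 0.291
```

>>> play_rows --series '[{"tx": 0,"ty": 0,"tz": -0.0125,"turn": 0},{"tx": 0,"ty": 0,"tz": -0.0125,"turn": 0},{"tx": 0,"ty": 0,"tz": 0,"turn": 0},{"tx": 0,"ty": 0,"tz": 0,"turn": 0},{"tx": 0,"ty": 0,"tz": 0,"turn": 0},{"tx": 0,"ty": 0,"tz": 0,"turn": 0}]'

```text
time_s: 42.85
position: [0.6035, 0.1945, 0.2801]
tcp_rot: [[0.967, -0.256, 0.001], [-0.256, -0.967, 0.0], [0.001, -0.0, -1.0]]
force: [1.5, 0.6, -5.8]
opening: 0.29
```

```bash
sed "s/YAW/-.2/" hang.py | python3 -;python3 shelf.py 2
```

```text
42.9 [0.60346326 0.19469785 0.280182  ] [-0.27392358  0.16703518 -6.16087248]
0 [0.00170151 0.00169216] -9.8638391473596 38.18264524502802
-0.0005 [0.00119299 0.00178076] -9.744969486836585 38.16970494155081
-0.001 [0.00068923 0.00177525] -9.901360556297957 38.154166422173695
43.0 [0.60331516 0.1949368  0.28008614] [ 9.66872466e-01 -2.55259038e-01  6.76195402e-04] [ 0.14647135 -0.69718975 -6.70771566] 0.2916463294494228 [ 7.82382543 22.6133425 ]
0 top [0.6074 0.2986] -56.1 21
0 scene [0.6243 0.3029] -12.3 59
1 top [0.6254 0.254 ] -19.5 15
1 scene [0.6148 0.2508] -12.4 57
```

View pics/hang.png

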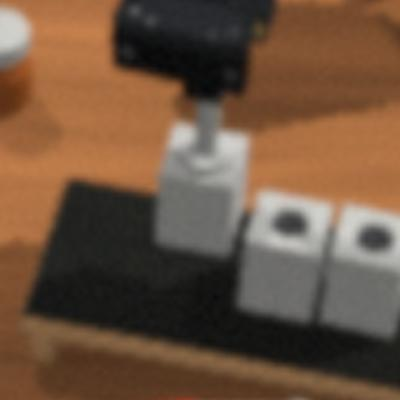

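>>> play_rows --series '[{"tx": 0,"ty": 0,"tz": -0.0125,"turn": 0},{"tx": 0,"ty": 0,"tz": -0.02,"turn": 0},{"tx": 0,"ty": 0,"tz": -0.0125,"turn": 0},{"tx": 0,"ty": 0,"tz": -0.005,"turn": 0},{"tx": 0,"ty": 0,"tz": -0.0025,"turn": 0},{"tx": 0,"ty": 0,"tz": -0.001,"turn": 0},{"tx": 0,"ty": 0,"tz": 0,"turn": 0},{"tx": 0,"ty": 0,"tz": 0,"turn": 0}]'

```text
time_s: 43.8
position: [0.6035, 0.1953, 0.2375]
tcp_rot: [[0.967, -0.255, 0.001], [-0.255, -0.967, 0.0], [0.001, -0.001, -1.0]]
force: [-1.8, 0.3, -2.1]
opening: 0.296
```

>>> play_rows --series '[{"tx": 0,"ty": 0,"tz": -0.0012,"turn": 0},{"tx": 0,"ty": 0,"tz": 0,"turn": 0},{"tx": 0,"ty": 0,"tz": 0,"turn": 0}]'

```text
time_s: 44.1
position: [0.6031, 0.1954, 0.2369]
tcp_rot: [[0.967, -0.255, 0.0], [-0.255, -0.967, 0.0], [0.0, -0.001, -1.0]]
force: [-4.1, 0.9, 4.8]
opening: 0.29
```

>>> play_rows --series '[{"tx": 0,"ty": 0,"tz": 0.0012,"turn": 0},{"tx": 0,"ty": 0,"tz": 0.0005,"turn": 0.07},{"tx": 0,"ty": 0,"tz": 0.0005,"turn": 0.14},{"tx": 0,"ty": 0,"tz": 0.0005,"turn": 0.14},{"tx": 0,"ty": 0,"tz": 0.0005,"turn": 0.14},{"tx": 0,"ty": 0,"tz": 0.0005,"turn": 0.14},{"tx": 0,"ty": 0,"tz": 0.00045,"turn": 0.14},{"tx": 0,"ty": 0,"tz": 0.00045,"turn": 0.14},{"tx": 0,"ty": 0,"tz": 0.00045,"turn": 0.14},{"tx": 0,"ty": 0,"tz": 0.00045,"turn": 0.14}]'

```text
time_s: 45.1
position: [0.6043, 0.1949, 0.2396]
tcp_rot: [[0.545, 0.838, 0.003], [0.838, -0.545, -0.0], [0.001, 0.002, -1.0]]
force: [-0.5, -1.0, -2.1]
opening: 0.29
```

>>> play_rows --series '[{"tx": 0,"ty": 0,"tz": 0.00045,"turn": 0.14},{"tx": 0,"ty": 0,"tz": 0.00045,"turn": 0.14},{"tx": 0,"ty": 0,"tz": 0.00045,"turn": 0.14},{"tx": 0,"ty": 0,"tz": 0.00045,"turn": 0.14},{"tx": 0,"ty": 0,"tz": 0.00045,"turn": 0.14},{"tx": 0,"ty": 0,"tz": 0.00045,"turn": 0.14},{"tx": 0,"ty": 0,"tz": 0.00045,"turn": 0.14},{"tx": 0,"ty": 0,"tz": 0,"turn": 0}]'

```text
time_s: 45.9
position: [0.6042, 0.1955, 0.2423]
tcp_rot: [[-0.429, 0.903, 0.003], [0.903, 0.429, 0.001], [-0.0, 0.003, -1.0]]
force: [-0.9, 1.9, -3.4]
opening: 0.288
```

>>> play_rows --series '[{"tx": 0,"ty": 0,"tz": 0.0025,"turn": 0},{"tx": 0,"ty": 0,"tz": 0.0025,"turn": 0},{"tx": 0,"ty": 0,"tz": 0,"turn": 0}]'

```text
time_s: 46.2
position: [0.6034, 0.1949, 0.2465]
tcp_rot: [[-0.428, 0.904, 0.0], [0.904, 0.428, -0.0], [-0.001, 0.0, -1.0]]
force: [-0.2, 0.5, -5.9]
opening: 0.292
```

>>> play_rows --series '[{"tx": 0,"ty": 0,"tz": 0,"turn": 0},{"tx": 0,"ty": 0,"tz": 0,"turn": 0}]'

```text
time_s: 46.4
position: [0.6032, 0.1951, 0.2466]
tcp_rot: [[-0.429, 0.903, -0.0], [0.903, 0.429, -0.0], [-0.0, -0.0, -1.0]]
force: [-0.6, 0.4, -6.7]
opening: 0.29
```

Run:
```python
from h import *
S=vision.capture("scene")
for i in range(4):
    vision.capture("top"); s=bot.read_state(); print(s["position"],s["force"],s["moment"])
cv2.imwrite("pics/s8.png",cv2.resize(S["pixels"][150:270,300:440],None,fx=5,fy=5,interpolation=cv2.INTER_CUBIC)[:600])
```

```text
[0.60310836 0.19511462 0.24662027] [-0.75985383 -0.72530054 -6.22357657] [0.05810482 0.08087725 0.00718428]
[0.60309521 0.19512993 0.24661072] [ 0.02575635 -0.09803076 -7.19941825] [0.05446572 0.08611031 0.02134888]
[0.60308424 0.19516203 0.24667114] [ 1.22560829  0.01384507 -6.55984309] [ 0.08297038  0.06720815 -0.07076426]
[0.60309982 0.19516911 0.24665312] [ 0.09284302 -0.08073941 -5.26919669] [0.09126906 0.09648024 0.0093076 ]
```

View pics/s8.png

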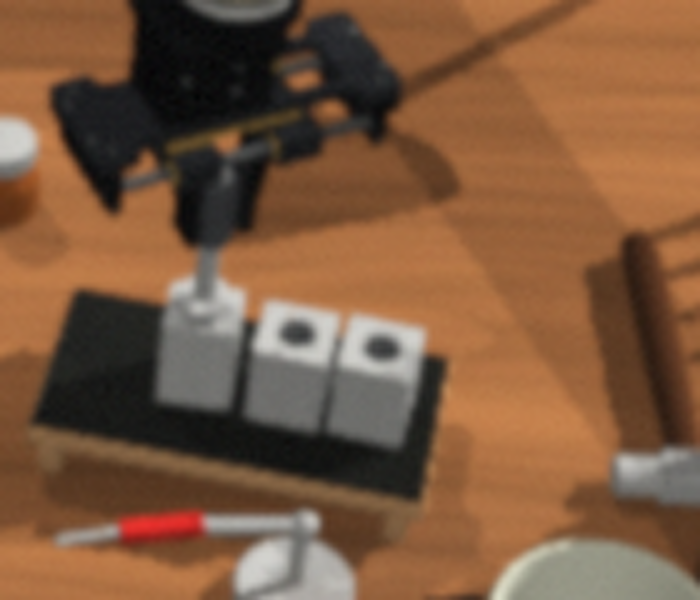

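>>> play_rows --series '[{"tx": 0,"ty": 0,"tz": -0.0025,"turn": 0},{"tx": 0,"ty": 0,"tz": -0.0025,"turn": 0},{"tx": 0,"ty": 0,"tz": -0.0008,"turn": 0},{"tx": 0,"ty": 0,"tz": 0,"turn": 0},{"tx": 0,"ty": 0,"tz": 0.0004,"turn": 0.07},{"tx": 0,"ty": 0,"tz": 0.0005,"turn": 0.14},{"tx": 0,"ty": 0,"tz": 0.0005,"turn": 0.14},{"tx": 0,"ty": 0,"tz": 0.0005,"turn": 0.1},{"tx": 0,"ty": 0,"tz": 0,"turn": 0}]'

```text
time_s: 47.55
position: [0.6034, 0.1955, 0.2438]
tcp_rot: [[-0.792, 0.61, 0.001], [0.61, 0.792, 0.001], [-0.0, 0.001, -1.0]]
force: [3.0, 1.9, -3.3]
opening: 0.294
```

>>> play_rows --series '[{"tx": 0,"ty": 0,"tz": 0.0025,"turn": 0},{"tx": 0,"ty": 0,"tz": 0.0025,"turn": 0},{"tx": 0,"ty": 0,"tz": 0,"turn": 0},{"tx": 0,"ty": 0,"tz": 0,"turn": 0}]'

```text
time_s: 47.95
position: [0.6035, 0.1953, 0.248]
tcp_rot: [[-0.792, 0.61, 0.001], [0.61, 0.792, 0.0], [-0.001, 0.001, -1.0]]
force: [1.3, 1.1, -1.8]
opening: 0.292
```

>>> play_rows --series '[{"tx": 0,"ty": 0,"tz": 0.01,"turn": 0},{"tx": 0,"ty": 0,"tz": 0.022,"turn": 0},{"tx": -0.0106,"ty": -0.02,"tz": 0,"turn": -0.1},{"tx": -0.0106,"ty": -0.04,"tz": 0,"turn": -0.1},{"tx": -0.0106,"ty": -0.055,"tz": 0,"turn": -0.1},{"tx": -0.0106,"ty": -0.058,"tz": 0,"turn": -0.1},{"tx": -0.0106,"ty": -0.058,"tz": 0,"turn": -0.08},{"tx": -0.0106,"ty": -0.058,"tz": 0,"turn": 0},{"tx": -0.0106,"ty": -0.058,"tz": 0,"turn": 0},{"tx": -0.0106,"ty": -0.058,"tz": 0,"turn": 0}]'

```text
time_s: 48.95
position: [0.5341, -0.1303, 0.2739]
tcp_rot: [[-0.401, 0.916, -0.001], [0.916, 0.401, 0.0], [0.001, -0.001, -1.0]]
force: [-0.2, -0.9, -2.2]
opening: 0.291
```

>>> play_rows --series '[{"tx": -0.0106,"ty": -0.058,"tz": 0,"turn": 0},{"tx": -0.0106,"ty": -0.058,"tz": 0,"turn": 0},{"tx": -0.0103,"ty": -0.0268,"tz": 0,"turn": 0},{"tx": 0,"ty": 0,"tz": -0.0125,"turn": 0},{"tx": 0,"ty": 0,"tz": -0.025,"turn": 0},{"tx": 0,"ty": 0,"tz": 0,"turn": 0},{"tx": 0,"ty": 0,"tz": 0,"turn": 0},{"tx": 0,"ty": 0,"tz": 0,"turn": 0},{"tx": 0,"ty": 0,"tz": 0,"turn": 0}]'

```text
time_s: 49.85
position: [0.5107, -0.2427, 0.2442]
tcp_rot: [[-0.402, 0.916, 0.001], [0.916, 0.402, -0.001], [-0.001, 0.001, -1.0]]
force: [0.1, -0.2, -2.3]
opening: 0.29
```

```bash
python3 shelf.py 3
python3 - <<'E'
from h import *
S=vision.capture("scene"); cv2.imwrite("pics/s9.png",cv2.resize(S["pixels"][150:270,150:430],None,fx=2.8,fy=2.8,interpolation=cv2.INTER_CUBIC))
E
```

```text
49.95 [ 0.51050545 -0.24281889  0.24395066] [-0.40150288  0.91585716 -0.00105194] [-0.25809454 -0.4958698  -2.78384042] 0.29085408150488085 [ -36.76096605 -150.43229948]
0 top [0.6242 0.3016] -15.4 59
0 scene [0.6243 0.3031] -12.4 53
1 top [0.6149 0.2499] -13.2 61
1 scene [0.6149 0.2508] -12.1 52
2 top [0.606  0.1932] -5.9 72
2 scene [0.606  0.1938] -7.2 64
```

View pics/shT.png

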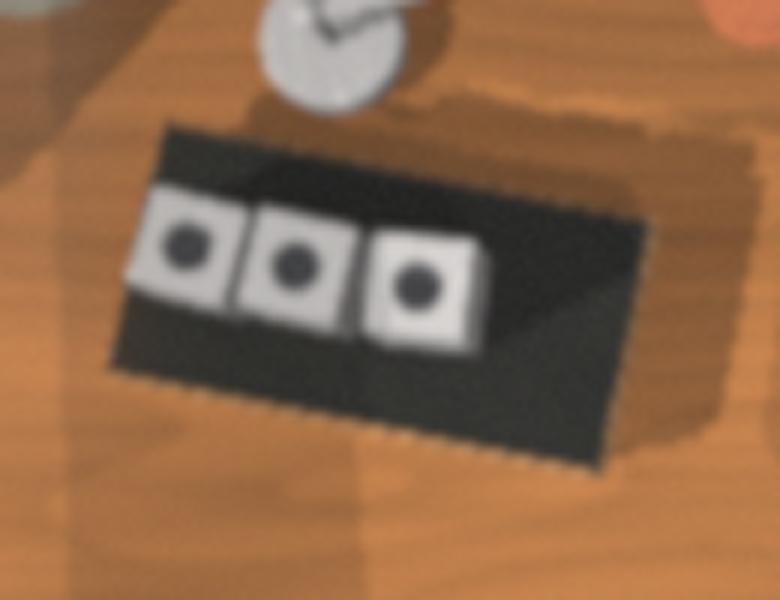

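View pics/s9.png

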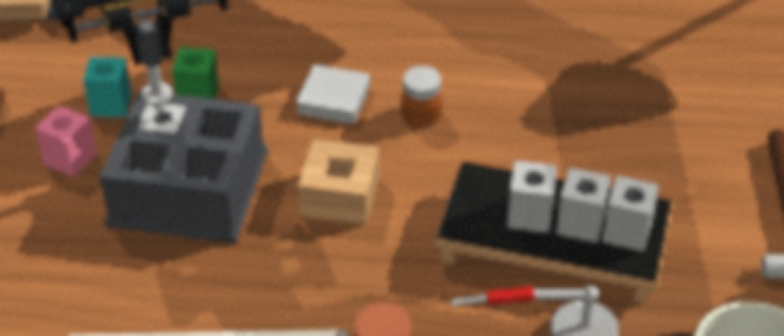

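>>> play_rows --series '[{"tx": 0,"ty": 0,"tz": -0.006,"turn": 0},{"tx": 0,"ty": 0,"tz": -0.006,"turn": 0},{"tx": 0,"ty": 0,"tz": -0.006,"turn": 0},{"tx": 0,"ty": 0,"tz": -0.005,"turn": 0},{"tx": 0,"ty": 0,"tz": -0.0045,"turn": 0},{"tx": 0,"ty": 0,"tz": -0.0035,"turn": 0},{"tx": 0,"ty": 0,"tz": -0.0025,"turn": 0},{"tx": 0,"ty": 0,"tz": 0,"turn": 0},{"tx": 0,"ty": 0,"tz": 0,"turn": 0}]'

```text
time_s: 50.9
position: [0.51, -0.2427, 0.216]
tcp_rot: [[-0.401, 0.916, -0.001], [0.916, 0.401, 0.001], [0.001, -0.0, -1.0]]
force: [-0.5, 1.2, -3.5]
opening: 0.292
```

>>> play_rows --series '[{"tx": 0,"ty": 0,"tz": -0.0018,"turn": 0},{"tx": 0,"ty": 0,"tz": 0,"turn": 0},{"tx": 0,"ty": 0,"tz": 0,"turn": 0}]'

```text
time_s: 51.2
position: [0.5101, -0.2427, 0.2153]
tcp_rot: [[-0.401, 0.916, -0.0], [0.916, 0.401, 0.001], [0.0, 0.0, -1.0]]
force: [-1.1, 3.6, 2.4]
opening: 0.29
```

Contact at the same phase again; screwing in.

>>> play_rows --series '[{"tx": 0,"ty": 0,"tz": -0.0002,"turn": -0.14},{"tx": 0,"ty": 0,"tz": -0.0005,"turn": -0.14},{"tx": 0,"ty": 0,"tz": -0.0005,"turn": -0.14},{"tx": 0,"ty": 0,"tz": -0.0005,"turn": -0.14},{"tx": 0,"ty": 0,"tz": -0.0005,"turn": -0.14},{"tx": 0,"ty": 0,"tz": -0.0005,"turn": -0.14},{"tx": 0,"ty": 0,"tz": -0.0004,"turn": -0.14},{"tx": 0,"ty": 0,"tz": -0.0004,"turn": -0.14},{"tx": 0,"ty": 0,"tz": -0.0004,"turn": -0.14},{"tx": 0,"ty": 0,"tz": -0.0004,"turn": -0.14}]'

```text
time_s: 52.2
position: [0.5107, -0.244, 0.2118]
tcp_rot: [[0.872, 0.489, 0.002], [0.489, -0.872, -0.002], [0.0, 0.003, -1.0]]
force: [0.6, 0.9, 0.9]
opening: 0.291
```

>>> play_rows --series '[{"tx": 0,"ty": 0,"tz": 0,"turn": -0.14},{"tx": 0,"ty": 0,"tz": 0,"turn": -0.14},{"tx": 0,"ty": 0,"tz": 0,"turn": -0.14},{"tx": 0,"ty": 0,"tz": 0,"turn": -0.14},{"tx": 0,"ty": 0,"tz": 0,"turn": -0.14},{"tx": 0,"ty": 0,"tz": 0,"turn": 0},{"tx": 0,"ty": 0,"tz": 0,"turn": 0}]'

```text
time_s: 52.9
position: [0.5101, -0.2435, 0.2117]
tcp_rot: [[0.978, -0.211, -0.0], [-0.211, -0.978, -0.001], [0.0, 0.001, -1.0]]
force: [-1.1, 0.8, 1.2]
opening: 0.292
```

>>> play_rows --series '[{"tx": 0,"ty": 0,"tz": 0.0025,"turn": 0},{"tx": 0,"ty": 0,"tz": 0.0025,"turn": 0},{"tx": 0,"ty": 0,"tz": 0.0025,"turn": 0},{"tx": 0,"ty": 0,"tz": 0.0025,"turn": 0},{"tx": 0,"ty": 0,"tz": 0,"turn": 0}]'

```text
time_s: 53.4
position: [0.5102, -0.2431, 0.2196]
tcp_rot: [[0.977, -0.214, 0.0], [-0.214, -0.977, -0.0], [0.0, 0.0, -1.0]]
force: [0.3, -0.7, -6.3]
opening: 0.292
```

>>> play_rows --series '[{"tx": 0,"ty": 0,"tz": 0.0125,"turn": 0},{"tx": 0,"ty": 0,"tz": 0.02,"turn": 0},{"tx": 0,"ty": 0,"tz": 0.025,"turn": 0},{"tx": 0,"ty": 0,"tz": 0.025,"turn": 0},{"tx": 0,"ty": 0,"tz": 0.0175,"turn": 0},{"tx": 0,"ty": 0,"tz": 0,"turn": 0},{"tx": 0,"ty": 0,"tz": 0,"turn": -0.053}]'

```text
time_s: 54.1
position: [0.5099, -0.2429, 0.3]
tcp_rot: [[0.963, -0.269, 0.0], [-0.269, -0.963, -0.0], [0.0, 0.0, -1.0]]
force: [-0.6, -0.1, -6.9]
opening: 0.297
```

>>> play_rows --series '[{"tx": 0.0103,"ty": 0.02,"tz": 0,"turn": 0},{"tx": 0.0103,"ty": 0.04,"tz": 0,"turn": 0},{"tx": 0.0103,"ty": 0.055,"tz": 0,"turn": 0},{"tx": 0.0103,"ty": 0.058,"tz": 0,"turn": 0},{"tx": 0.0103,"ty": 0.058,"tz": 0,"turn": 0},{"tx": 0.0103,"ty": 0.058,"tz": 0,"turn": 0},{"tx": 0.0103,"ty": 0.058,"tz": 0,"turn": 0},{"tx": 0.0103,"ty": 0.058,"tz": 0,"turn": 0},{"tx": 0.0103,"ty": 0.05,"tz": 0,"turn": 0},{"tx": 0.0103,"ty": 0.0234,"tz": 0,"turn": 0}]'

```text
time_s: 55.1
position: [0.5914, 0.144, 0.2986]
tcp_rot: [[0.964, -0.265, -0.002], [-0.265, -0.964, 0.002], [-0.003, -0.002, -1.0]]
force: [0.9, 0.6, -7.1]
opening: 0.29
```

>>> play_rows --series '[{"tx": 0,"ty": 0,"tz": -0.0125,"turn": 0},{"tx": 0,"ty": 0,"tz": -0.0125,"turn": 0},{"tx": 0,"ty": 0,"tz": 0,"turn": 0},{"tx": 0,"ty": 0,"tz": 0,"turn": 0},{"tx": 0,"ty": 0,"tz": 0,"turn": 0},{"tx": 0,"ty": 0,"tz": 0,"turn": 0}]'

```text
time_s: 55.7
position: [0.5943, 0.1377, 0.2866]
tcp_rot: [[0.963, -0.268, 0.008], [-0.268, -0.963, -0.003], [0.009, 0.001, -1.0]]
force: [-5.2, -5.6, 25.2]
opening: 0.293
```

```bash
sed "s/YAW/-.2/" hang.py | python3 -
```

```text
55.75 [0.59433186 0.13768786 0.28664731] [-5.32589075 -5.96184876 25.09340122]
0 [-0.00312122  0.00921195] -1.831210642978393 32.99896313576694
-0.0005 [-0.00357958  0.00916062] -1.6794177856963244 32.98327914244939
-0.001 [-0.00411834  0.00919369] -1.6830498334641637 32.97083594498988
```

View pics/hang.png

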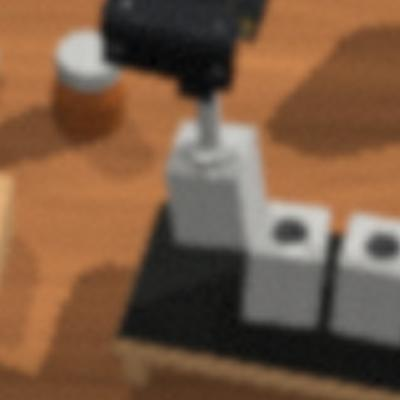

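>>> play_rows --series '[{"tx": 0,"ty": 0,"tz": 0.0125,"turn": 0},{"tx": 0,"ty": 0,"tz": 0.0375,"turn": 0},{"tx": 0,"ty": 0,"tz": 0,"turn": 0},{"tx": 0,"ty": 0,"tz": 0,"turn": 0}]'

```text
time_s: 56.15
position: [0.5924, 0.1396, 0.3188]
tcp_rot: [[0.963, -0.268, -0.0], [-0.268, -0.963, 0.0], [-0.0, -0.0, -1.0]]
force: [-0.6, -0.1, -7.5]
opening: 0.293
```

```bash
python3 shelf.py 3
python3 - <<'E'
from h import *
S=vision.capture("scene"); cv2.imwrite("pics/s10.png",cv2.resize(S["pixels"][130:270,290:430],None,fx=4.2,fy=4.2,interpolation=cv2.INTER_CUBIC))
E
```

```text
56.25 [0.5912909  0.13952239 0.31725758] [ 0.96341231 -0.26798752 -0.00440558] [-0.12963573  0.47285251 -6.73692142] 0.29360613736186103 [ 2.75247661 18.29993726]
0 top [0.6178 0.2957] -6.6 9
0 scene [0.6242 0.3029] -12.9 64
1 top [0.6135 0.2484] -8.0 20
1 scene [0.6148 0.2506] -11.8 64
2 top [0.6143 0.1917] -26.6 13
2 scene [0.6061 0.1941] -6.1 61
```

View pics/s10.png

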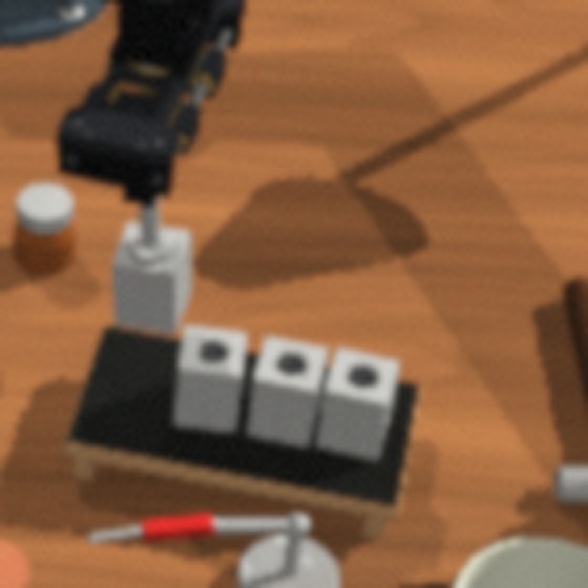

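>>> play_rows --series '[{"tx": 0,"ty": -0.0025,"tz": 0,"turn": 0},{"tx": 0,"ty": 0,"tz": 0,"turn": 0},{"tx": 0,"ty": 0,"tz": 0,"turn": 0},{"tx": 0,"ty": 0,"tz": 0,"turn": 0}]'

```text
time_s: 56.7
position: [0.5925, 0.1377, 0.3193]
tcp_rot: [[0.963, -0.268, -0.0], [-0.268, -0.963, 0.0], [-0.0, 0.0, -1.0]]
force: [0.2, 0.0, -7.0]
opening: 0.293
```

```bash
sed "s/YAW/-.2/; s/(0,-.0005,-.001)/(.004,.002,0,-.002,-.004)/" hang.py | python3 -
```

```text
56.75 [0.59255938 0.13767219 0.31948411] [-1.30230515  0.27598935 -5.59370668]
0.004 [0.00351928 0.00678749] -7.773223179862392 34.315473067648746
0.002 [0.0013599  0.00688231] -7.732420324751907 34.166209952821575
0 [-0.00073819  0.00688465] -7.808362228279363 34.00596509601925
-0.002 [-0.00276496  0.00705899] -7.253169936986858 33.847772039661066
-0.004 [-0.00490103  0.00707828] -7.79918429852311 33.690023151603086
```

View pics/hang.png

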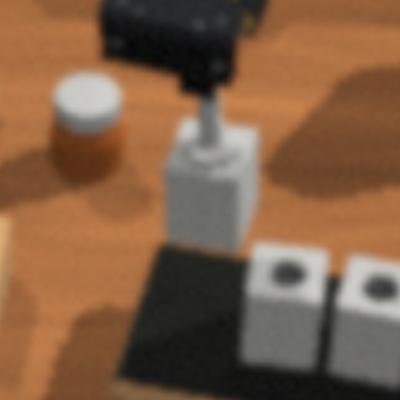

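>>> play_rows --series '[{"tx": 0,"ty": -0.006,"tz": 0,"turn": -0.05},{"tx": 0,"ty": 0,"tz": 0,"turn": 0},{"tx": 0,"ty": 0,"tz": -0.0125,"turn": 0},{"tx": 0,"ty": 0,"tz": -0.025,"turn": 0},{"tx": 0,"ty": 0,"tz": -0.025,"turn": 0},{"tx": 0,"ty": 0,"tz": -0.0125,"turn": 0},{"tx": 0,"ty": 0,"tz": -0.01,"turn": 0},{"tx": 0,"ty": 0,"tz": -0.0025,"turn": 0},{"tx": 0,"ty": 0,"tz": 0,"turn": 0},{"tx": 0,"ty": 0,"tz": 0,"turn": 0}]'

```text
time_s: 57.75
position: [0.5932, 0.133, 0.2504]
tcp_rot: [[0.948, -0.318, 0.002], [-0.318, -0.948, 0.0], [0.002, -0.001, -1.0]]
force: [0.2, 0.9, -7.2]
opening: 0.292
```

```bash
sed "s/YAW/-.2/; s/(0,-.0005,-.001)/(.004,.002,0)/" hang.py | python3 -
```

```text
57.8 [0.59314258 0.13292149 0.2505135 ] [ 0.46062289 -0.65868867 -6.21907872]
0.004 [0.00180257 0.00632513] -11.857471792392733 36.68916364118313
0.002 [-0.00016332  0.00632092] -11.924099386690504 36.64485242077572
0 [-0.00210016  0.00640324] -11.77203889759813 36.58050685957245
```

View pics/hang.png

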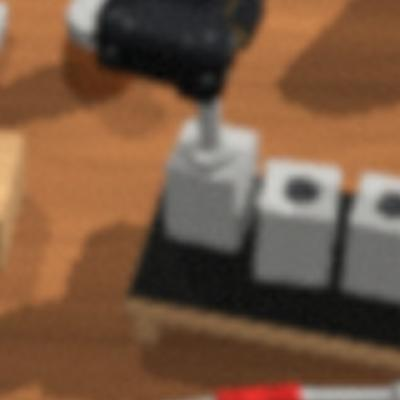

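>>> play_rows --series '[{"tx": 0,"ty": 0,"tz": -0.005,"turn": 0},{"tx": 0,"ty": 0,"tz": -0.005,"turn": 0},{"tx": 0,"ty": 0,"tz": -0.0025,"turn": 0},{"tx": 0,"ty": 0,"tz": 0,"turn": 0},{"tx": 0,"ty": 0,"tz": 0,"turn": 0}]'

```text
time_s: 58.3
position: [0.5926, 0.1329, 0.2394]
tcp_rot: [[0.948, -0.318, -0.0], [-0.318, -0.948, 0.0], [-0.0, 0.0, -1.0]]
force: [-0.1, 0.5, -6.3]
opening: 0.293
```

>>> play_rows --series '[{"tx": 0,"ty": 0,"tz": -0.0025,"turn": 0},{"tx": 0,"ty": 0,"tz": 0,"turn": 0},{"tx": 0,"ty": 0,"tz": 0,"turn": 0}]'

```text
time_s: 58.6
position: [0.5925, 0.1329, 0.2375]
tcp_rot: [[0.948, -0.318, -0.0], [-0.318, -0.948, -0.0], [-0.0, 0.0, -1.0]]
force: [0.7, 0.1, -6.0]
opening: 0.292
```

>>> play_rows --series '[{"tx": 0,"ty": 0,"tz": -0.002,"turn": 0},{"tx": 0,"ty": 0,"tz": 0,"turn": 0},{"tx": 0,"ty": 0,"tz": 0,"turn": 0}]'

```text
time_s: 58.9
position: [0.5925, 0.1329, 0.2359]
tcp_rot: [[0.948, -0.318, -0.0], [-0.318, -0.948, -0.0], [-0.0, 0.0, -1.0]]
force: [-0.7, 0.3, -6.6]
opening: 0.296
```

>>> play_rows --series '[{"tx": 0,"ty": 0,"tz": -0.002,"turn": 0},{"tx": 0,"ty": 0,"tz": 0,"turn": 0},{"tx": 0,"ty": 0,"tz": 0,"turn": 0}]'

```text
time_s: 59.2
position: [0.5925, 0.1329, 0.2343]
tcp_rot: [[0.948, -0.318, -0.0], [-0.318, -0.948, 0.0], [-0.0, 0.0, -1.0]]
force: [0.5, -0.3, -6.9]
opening: 0.291
```

Rod slid up a few mm in the grip; continue gently.

>>> play_rows --series '[{"tx": 0,"ty": 0,"tz": -0.002,"turn": 0},{"tx": 0,"ty": 0,"tz": 0,"turn": 0},{"tx": 0,"ty": 0,"tz": 0,"turn": 0}]'

```text
time_s: 59.5
position: [0.5926, 0.1329, 0.2328]
tcp_rot: [[0.948, -0.318, 0.0], [-0.318, -0.948, -0.0], [0.0, -0.0, -1.0]]
force: [-0.4, 0.7, -6.5]
opening: 0.292
```

>>> play_rows --series '[{"tx": 0,"ty": 0,"tz": -0.002,"turn": 0},{"tx": 0,"ty": 0,"tz": 0,"turn": 0},{"tx": 0,"ty": 0,"tz": 0,"turn": 0}]'

```text
time_s: 59.8
position: [0.5926, 0.1332, 0.2322]
tcp_rot: [[0.948, -0.318, 0.001], [-0.318, -0.948, 0.001], [0.001, -0.001, -1.0]]
force: [-3.3, 2.8, 2.9]
opening: 0.293
```

```bash
sed "s/YAW/-.2/; s/(0,-.0005,-.001)/(.004,.006)/" hang.py | python3 -
```

```text
59.85 [0.59263474 0.13322861 0.23219435] [-2.16263616  2.33640649  3.40794626]
0.004 [0.00119788 0.00600943] -13.11656133858222 40.72990796162357
0.006 [0.0031723  0.00600595] -12.99415177258105 40.7516383009455
```

View pics/hang.png

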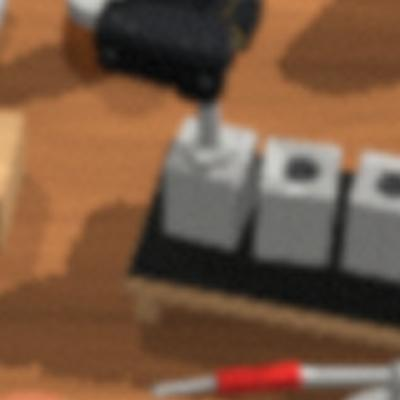

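>>> play_rows --series '[{"tx": 0,"ty": 0,"tz": -0.0015,"turn": 0},{"tx": 0,"ty": 0,"tz": 0,"turn": 0},{"tx": 0,"ty": 0,"tz": 0,"turn": 0}]'

```text
time_s: 60.15
position: [0.5928, 0.1335, 0.2321]
tcp_rot: [[0.948, -0.318, 0.002], [-0.318, -0.948, 0.001], [0.001, -0.002, -1.0]]
force: [-3.1, 3.3, 8.8]
opening: 0.294
```

>>> play_rows --series '[{"tx": 0,"ty": 0,"tz": 0,"turn": 0},{"tx": 0,"ty": 0,"tz": 0,"turn": 0},{"tx": 0,"ty": 0,"tz": 0,"turn": 0},{"tx": 0,"ty": 0,"tz": 0,"turn": 0},{"tx": 0,"ty": 0,"tz": 0,"turn": 0}]' --gripper 0.6

```text
time_s: 60.65
position: [0.5927, 0.1327, 0.2297]
tcp_rot: [[0.948, -0.318, -0.0], [-0.318, -0.948, -0.0], [0.0, 0.0, -1.0]]
force: [0.3, -0.5, 0.1]
opening: 0.579
```

```bash
sed "s/YAW/-.2/; s/(0,-.0005,-.001)/(.004,.005)/" hang.py | python3 -
```

```text
60.7 [0.59262102 0.13268953 0.22968978] [-0.5496779   0.10412868  0.42022809]
0.004 [0.0001572  0.00771675] -13.160251542742124 43.14606146815173
0.005 [0.00116134 0.00775352] -13.230206477814114 43.14494979171574
```

View pics/hang.png

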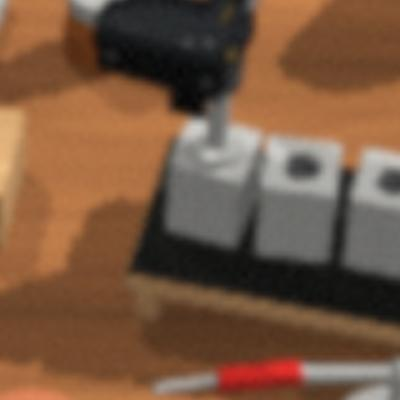

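>>> play_rows --series '[{"tx": 0.0018,"ty": 0.008,"tz": 0.008,"turn": 0},{"tx": 0,"ty": 0,"tz": 0,"turn": 0},{"tx": 0,"ty": 0,"tz": 0,"turn": 0}]'

```text
time_s: 61.0
position: [0.5942, 0.1396, 0.2368]
tcp_rot: [[0.948, -0.317, 0.001], [-0.317, -0.948, -0.0], [0.001, -0.0, -1.0]]
force: [-0.8, -0.7, -0.4]
opening: 0.599
```

>>> play_rows --series '[{"tx": 0,"ty": 0,"tz": 0,"turn": 0},{"tx": 0,"ty": 0,"tz": 0,"turn": 0},{"tx": 0,"ty": 0,"tz": 0,"turn": 0},{"tx": 0,"ty": 0,"tz": 0,"turn": 0},{"tx": 0,"ty": 0,"tz": 0,"turn": 0},{"tx": 0,"ty": 0,"tz": 0,"turn": 0}]' --gripper 0

```text
time_s: 61.6
position: [0.5938, 0.1393, 0.2363]
tcp_rot: [[0.948, -0.318, -0.0], [-0.318, -0.948, 0.0], [-0.0, 0.0, -1.0]]
force: [-0.6, -0.0, -0.4]
opening: 0.291
```

```bash
sed "s/YAW/-.2/; s/(0,-.0005,-.001)/(0,.0005)/" hang.py | python3 -
```

```text
61.65 [0.59385333 0.13925488 0.23625857] [ 0.1174676   0.13806981 -0.88424092]
0 [0.00143084 0.0013607 ] -14.930109960840841 41.970962739279486
0.0005 [0.0019518 0.0013759] -14.739223676275913 41.96827595005143
```

View pics/hang.png

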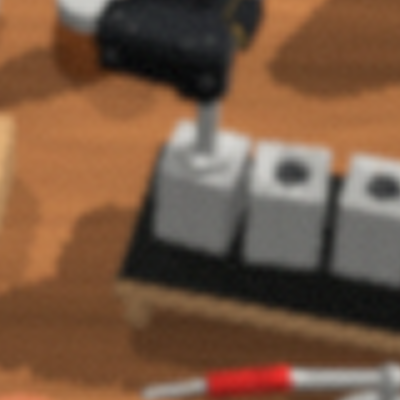

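>>> play_rows --series '[{"tx": 0,"ty": 0,"tz": 0.0004,"turn": 0.07},{"tx": 0,"ty": 0,"tz": 0.0004,"turn": 0.14},{"tx": 0,"ty": 0,"tz": 0.0004,"turn": 0.14},{"tx": 0,"ty": 0,"tz": 0.0004,"turn": 0.14},{"tx": 0,"ty": 0,"tz": 0.00045,"turn": 0.14},{"tx": 0,"ty": 0,"tz": 0.00045,"turn": 0.14},{"tx": 0,"ty": 0,"tz": 0.00045,"turn": 0.14},{"tx": 0,"ty": 0,"tz": 0.00045,"turn": 0.14},{"tx": 0,"ty": 0,"tz": 0.00045,"turn": 0.14}]'

```text
time_s: 62.55
position: [0.594, 0.1393, 0.2389]
tcp_rot: [[0.599, 0.801, -0.0], [0.801, -0.599, 0.0], [-0.0, -0.0, -1.0]]
force: [2.2, 0.1, -2.8]
opening: 0.296
```

>>> play_rows --series '[{"tx": 0,"ty": 0,"tz": 0.00045,"turn": 0.14},{"tx": 0,"ty": 0,"tz": 0.00045,"turn": 0.14},{"tx": 0,"ty": 0,"tz": 0.00045,"turn": 0.14},{"tx": 0,"ty": 0,"tz": 0.00045,"turn": 0.14},{"tx": 0,"ty": 0,"tz": 0.00045,"turn": 0.14},{"tx": 0,"ty": 0,"tz": 0.00045,"turn": 0.14},{"tx": 0,"ty": 0,"tz": 0.00045,"turn": 0.14},{"tx": 0,"ty": 0,"tz": 0.00045,"turn": 0.14},{"tx": 0,"ty": 0,"tz": 0,"turn": 0.14},{"tx": 0,"ty": 0,"tz": 0,"turn": 0}]'

```text
time_s: 63.55
position: [0.5939, 0.14, 0.2421]
tcp_rot: [[-0.621, 0.783, -0.0], [0.783, 0.621, 0.002], [0.001, 0.001, -1.0]]
force: [0.8, 2.1, -1.5]
opening: 0.288
```

>>> play_rows --series '[{"tx": 0,"ty": 0,"tz": 0.0012,"turn": 0},{"tx": 0,"ty": 0,"tz": 0.0012,"turn": 0},{"tx": 0,"ty": 0,"tz": 0,"turn": 0},{"tx": 0,"ty": 0,"tz": 0,"turn": 0}]'

```text
time_s: 63.95
position: [0.5938, 0.1393, 0.2441]
tcp_rot: [[-0.621, 0.784, -0.0], [0.784, 0.621, 0.0], [0.0, -0.0, -1.0]]
force: [0.1, 0.9, -3.3]
opening: 0.295
```

>>> play_rows --series '[{"tx": 0,"ty": 0,"tz": 0.005,"turn": 0},{"tx": 0,"ty": 0,"tz": 0.005,"turn": 0},{"tx": 0,"ty": 0,"tz": 0.0125,"turn": 0},{"tx": 0,"ty": 0,"tz": 0.0125,"turn": 0},{"tx": 0,"ty": 0,"tz": 0,"turn": 0},{"tx": 0,"ty": 0,"tz": 0,"turn": 0}]'

```text
time_s: 64.55
position: [0.5942, 0.1392, 0.273]
tcp_rot: [[-0.622, 0.783, 0.001], [0.783, 0.622, -0.0], [-0.001, 0.001, -1.0]]
force: [0.3, -0.1, -2.5]
opening: 0.293
```

```bash
python3 shelf.py 4
python3 - <<'E'
from h import *
S=vision.capture("scene"); cv2.imwrite("pics/s11.png",cv2.resize(S["pixels"][110:270,230:430],None,fx=3.7,fy=3.7,interpolation=cv2.INTER_CUBIC))
E
```

```text
64.65 [0.59368269 0.13922297 0.27211654] [-6.21885083e-01  7.83108470e-01  2.60585078e-04] [ 0.62780745 -0.37315762 -1.2776793 ] 0.2905357719947537 [   2.71216078 -125.73880772]
0 top [0.623  0.3028] -17.9 20
0 scene [0.6241 0.3029] -12.8 64
1 top [0.607 0.223] -9.5 13
1 scene [0.6149 0.2505] -11.5 62
2 top [0.6031 0.2032] -13.7 15
2 scene [0.606  0.1944] -7.0 65
3 top [0.5932 0.1301] -17.3 7
3 scene [0.5948 0.1407] -10.6 53
```

View pics/s11.png

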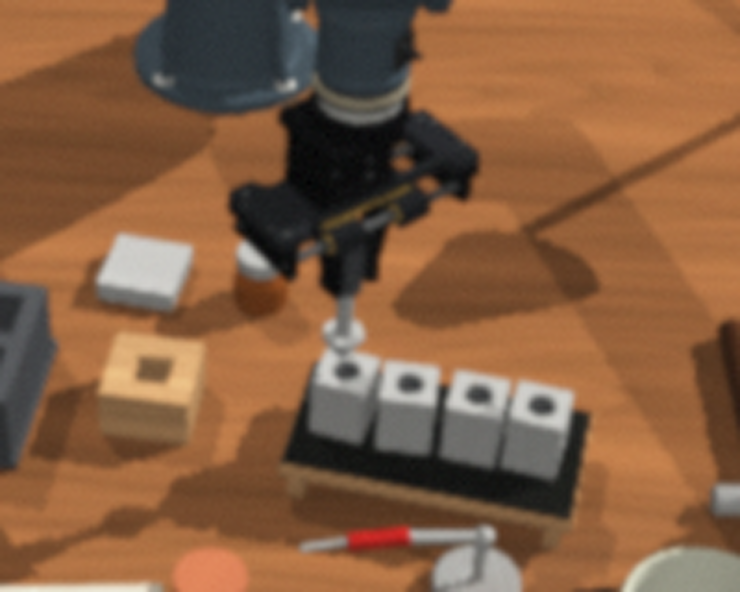

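Run:
```python
from h import *
T=vision.capture("top");S=vision.capture("scene")
for nm,p,d in (("top",T,-.0028),("scene",S,.0013)):
  for fe in ([(sq(.03),.05,-1,1)],[(sq(.08),.05,0,1)],[(sq(.03),.05,-1,1),(sq(.08),.05,0,1)]):
    q,sc=fit([p],(.546+d,-.0297,-.09),fe,rng=(.007,.007,.1)); print(nm,np.round(q[:2]-[d,0],4),np.round(np.degrees(q[2]),1),round(sc))
cv2.imwrite("pics/st.png",cv2.resize(T["pixels"][200:260,270:340],None,fx=8,fy=8,interpolation=cv2.INTER_CUBIC))
```

```text
top [ 0.5474 -0.0285] -6.0 20
top [ 0.5482 -0.0298] -6.3 22
top [ 0.5477 -0.0292] -6.2 41
scene [ 0.5491 -0.0276] -3.3 25
scene [ 0.5467 -0.029 ] -5.6 21
scene [ 0.548  -0.0282] -5.3 45
```

View pics/st.png

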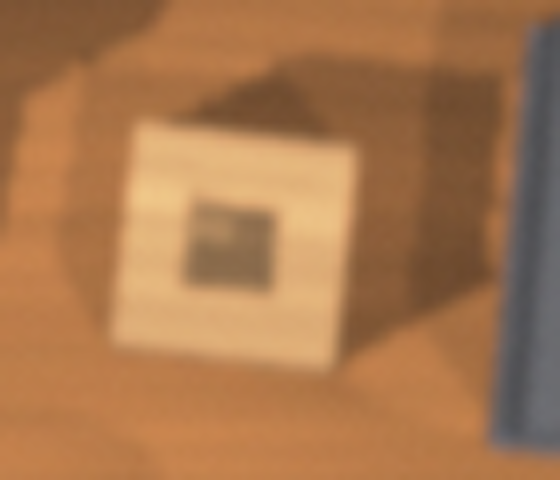

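>>> play_rows --series '[{"tx": -0.0097,"ty": -0.02,"tz": 0,"turn": 0},{"tx": -0.0097,"ty": -0.045,"tz": 0,"turn": 0},{"tx": -0.0097,"ty": -0.055,"tz": 0,"turn": 0},{"tx": -0.0097,"ty": -0.05,"tz": 0,"turn": 0},{"tx": -0.0097,"ty": -0.03,"tz": 0,"turn": 0},{"tx": -0.0094,"ty": -0.0103,"tz": 0,"turn": 0},{"tx": 0,"ty": 0,"tz": 0,"turn": 0},{"tx": 0,"ty": 0,"tz": 0,"turn": 0},{"tx": 0,"ty": 0,"tz": 0,"turn": 0},{"tx": 0,"ty": 0,"tz": -0.03,"turn": 0}]'

```text
time_s: 65.8
position: [0.5504, -0.0282, 0.2509]
tcp_rot: [[-0.624, 0.782, 0.009], [0.782, 0.624, -0.002], [-0.007, 0.005, -1.0]]
force: [0.8, -0.8, -2.7]
opening: 0.293
```

>>> play_rows --series '[{"tx": 0,"ty": 0,"tz": -0.025,"turn": 0},{"tx": 0,"ty": 0,"tz": 0,"turn": 0},{"tx": 0,"ty": 0,"tz": 0,"turn": 0},{"tx": 0,"ty": 0,"tz": -0.01,"turn": 0},{"tx": 0,"ty": 0,"tz": -0.01,"turn": 0},{"tx": 0,"ty": 0,"tz": 0,"turn": 0}]'

```text
time_s: 66.4
position: [0.5471, -0.0288, 0.2115]
tcp_rot: [[-0.622, 0.783, -0.002], [0.783, 0.622, 0.0], [0.001, -0.001, -1.0]]
force: [-1.2, -0.3, -3.6]
opening: 0.289
```

>>> play_rows --series '[{"tx": 0,"ty": 0,"tz": -0.006,"turn": 0},{"tx": 0,"ty": 0,"tz": -0.006,"turn": 0},{"tx": 0,"ty": 0,"tz": -0.006,"turn": 0},{"tx": 0,"ty": 0,"tz": -0.006,"turn": 0},{"tx": 0,"ty": 0,"tz": 0,"turn": 0}]'

```text
time_s: 66.9
position: [0.5472, -0.0289, 0.1922]
tcp_rot: [[-0.622, 0.783, -0.002], [0.783, 0.622, 0.0], [0.001, -0.001, -1.0]]
force: [-1.2, -0.1, -2.9]
opening: 0.295
```

>>> play_rows --series '[{"tx": 0,"ty": 0,"tz": -0.006,"turn": 0},{"tx": 0,"ty": 0,"tz": -0.0035,"turn": 0},{"tx": 0,"ty": 0,"tz": -0.0025,"turn": 0},{"tx": 0,"ty": 0,"tz": 0,"turn": 0},{"tx": 0,"ty": 0,"tz": 0,"turn": 0}]'

```text
time_s: 67.4
position: [0.5477, -0.029, 0.1834]
tcp_rot: [[-0.622, 0.783, 0.0], [0.783, 0.622, -0.0], [-0.0, 0.0, -1.0]]
force: [-0.5, -0.4, -2.2]
opening: 0.292
```

>>> play_rows --series '[{"tx": 0,"ty": 0,"tz": -0.002,"turn": 0},{"tx": 0,"ty": 0,"tz": -0.001,"turn": 0},{"tx": 0,"ty": 0,"tz": 0,"turn": 0},{"tx": 0,"ty": 0,"tz": 0,"turn": 0}]'

```text
time_s: 67.8
position: [0.5478, -0.029, 0.1812]
tcp_rot: [[-0.622, 0.783, 0.0], [0.783, 0.622, -0.0], [-0.0, 0.0, -1.0]]
force: [0.0, 0.4, 0.1]
opening: 0.29
```

Collar is resting on the stand (force ~0, tip at 30 mm). Release and rise.

>>> play_rows --series '[{"tx": 0,"ty": 0,"tz": 0,"turn": 0},{"tx": 0,"ty": 0,"tz": 0,"turn": 0},{"tx": 0,"ty": 0,"tz": 0,"turn": 0},{"tx": 0,"ty": 0,"tz": 0,"turn": 0},{"tx": 0,"ty": 0,"tz": 0,"turn": 0},{"tx": 0,"ty": 0,"tz": 0,"turn": 0},{"tx": 0,"ty": 0,"tz": 0,"turn": 0},{"tx": 0,"ty": 0,"tz": 0,"turn": 0}]' --gripper 1

```text
time_s: 68.6
position: [0.5477, -0.029, 0.1811]
tcp_rot: [[-0.622, 0.783, 0.0], [0.783, 0.622, -0.0], [-0.0, 0.0, -1.0]]
force: [0.6, -0.3, -0.6]
opening: 0.929
```

>>> play_rows --series '[{"tx": 0,"ty": 0,"tz": 0.02,"turn": 0},{"tx": 0,"ty": 0,"tz": 0.04,"turn": 0},{"tx": 0,"ty": 0,"tz": 0.06,"turn": 0},{"tx": 0,"ty": 0,"tz": 0.03,"turn": 0},{"tx": -0.03,"ty": -0.03,"tz": 0,"turn": 0},{"tx": -0.06,"ty": 0,"tz": 0,"turn": 0},{"tx": -0.06,"ty": 0,"tz": 0,"turn": 0},{"tx": 0,"ty": 0,"tz": 0,"turn": 0}]'

```text
time_s: 69.4
position: [0.419, -0.0504, 0.2993]
tcp_rot: [[-0.621, 0.784, -0.012], [0.784, 0.621, 0.005], [0.011, -0.007, -1.0]]
force: [0.0, 0.7, 0.7]
opening: 0.996
```

```bash
python3 shelf.py 4
python3 - <<'E'
from h import *
S=vision.capture("scene"); cv2.imwrite("pics/s12.png",cv2.resize(S["pixels"][130:270,150:430],None,fx=2.8,fy=2.8,interpolation=cv2.INTER_CUBIC))
E
```

```text
69.5 [ 0.42673147 -0.05283422  0.30128941] [-6.21258105e-01  7.83605883e-01 -4.32975426e-04] [ 0.86376716 -0.54332452  0.34848939] 0.9993039888852445 [ -22.02011382 -150.43054659]
0 top [0.6242 0.3016] -15.1 57
0 scene [0.6243 0.3031] -11.8 51
1 top [0.6149 0.2499] -13.2 59
1 scene [0.615  0.2508] -12.5 49
2 top [0.606  0.1936] -6.6 60
2 scene [0.6062 0.1946] -7.2 49
3 top [0.5941 0.1402] -17.2 67
3 scene [0.5941 0.141 ] -14.6 50
```

View pics/s12.png

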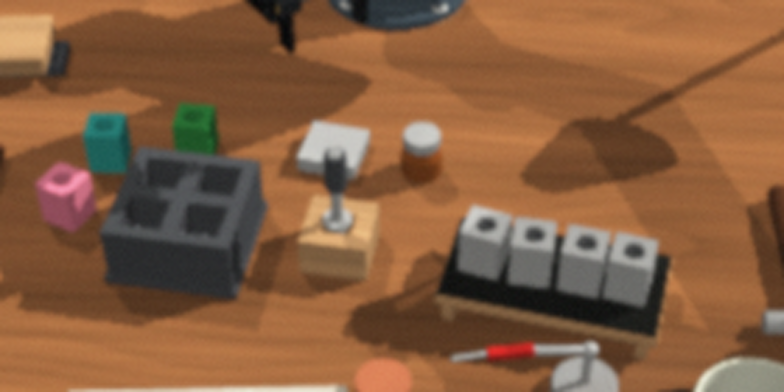

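View pics/shT.png

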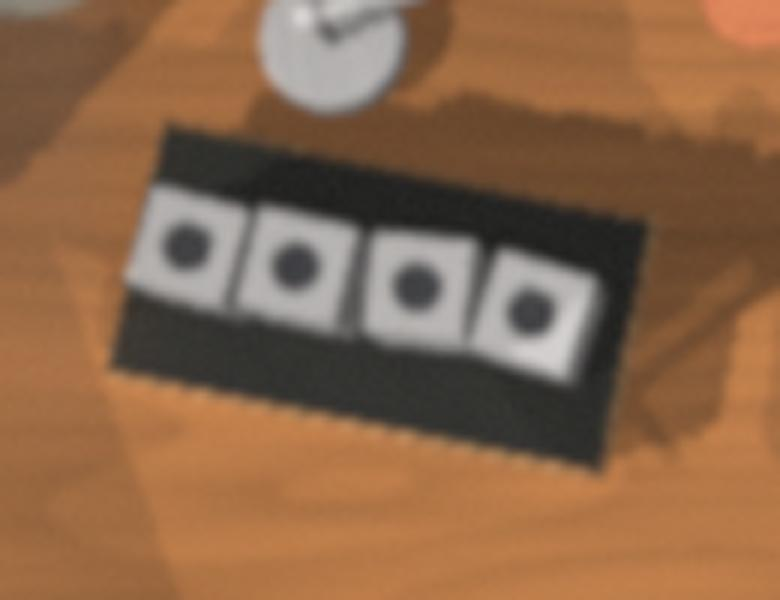

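>>> play_rows --series '[{"tx": 0.0206,"ty": 0.024,"tz": 0,"turn": -0.137},{"tx": 0.0206,"ty": 0.024,"tz": 0,"turn": -0.137},{"tx": 0.0206,"ty": 0.024,"tz": 0,"turn": -0.137},{"tx": 0.0206,"ty": 0.024,"tz": 0,"turn": -0.137},{"tx": 0.0206,"ty": 0.024,"tz": 0,"turn": -0.137},{"tx": 0.0206,"ty": 0.024,"tz": 0,"turn": -0.137},{"tx": 0.0206,"ty": 0.024,"tz": 0,"turn": -0.137},{"tx": 0.0206,"ty": 0.024,"tz": 0,"turn": -0.137},{"tx": 0.0206,"ty": 0.024,"tz": 0,"turn": -0.137},{"tx": 0.0206,"ty": 0.0245,"tz": 0,"turn": -0.137}]' --gripper 0.75

```text
time_s: 70.55
position: [0.595, 0.1409, 0.3009]
tcp_rot: [[0.695, 0.719, 0.002], [0.719, -0.695, 0.0], [0.001, 0.001, -1.0]]
force: [-0.0, -0.3, 0.1]
opening: 0.749
```

>>> play_rows --series '[{"tx": 0,"ty": 0,"tz": 0,"turn": -0.137},{"tx": 0,"ty": 0,"tz": 0,"turn": -0.137},{"tx": 0,"ty": 0,"tz": 0,"turn": -0.137},{"tx": 0,"ty": 0,"tz": 0,"turn": -0.137},{"tx": 0,"ty": 0,"tz": 0,"turn": -0.137},{"tx": 0,"ty": 0,"tz": 0,"turn": -0.137},{"tx": 0,"ty": 0,"tz": 0,"turn": -0.137},{"tx": 0,"ty": 0,"tz": 0,"turn": 0},{"tx": 0,"ty": 0,"tz": 0,"turn": 0}]'

```text
time_s: 71.45
position: [0.5936, 0.1398, 0.3009]
tcp_rot: [[0.981, -0.192, 0.001], [-0.192, -0.981, 0.0], [0.001, -0.0, -1.0]]
force: [-0.1, -0.1, 1.5]
opening: 0.75
```

Run:
```python
from h import *
s=bot.read_state(); print(s["time_s"],s["position"],np.degrees(np.arctan2(s["tcp_rot"][1,0],s["tcp_rot"][0,0])),s["opening"])
```

```text
71.45 [0.59357917 0.13981993 0.30088589] -11.086289146784383 0.750259535571468
```

>>> play_rows --series '[{"tx": -0.001,"ty": 0,"tz": -0.03,"turn": 0},{"tx": 0,"ty": 0,"tz": -0.055,"turn": 0},{"tx": 0,"ty": 0,"tz": -0.055,"turn": 0},{"tx": 0,"ty": 0,"tz": -0.03,"turn": 0},{"tx": 0,"ty": 0,"tz": -0.02,"turn": 0},{"tx": 0,"ty": 0,"tz": -0.013,"turn": 0},{"tx": 0,"ty": 0,"tz": 0,"turn": 0},{"tx": 0,"ty": 0,"tz": 0,"turn": 0}]'

```text
time_s: 72.25
position: [0.5924, 0.1396, 0.1392]
tcp_rot: [[0.981, -0.195, 0.001], [-0.195, -0.981, 0.0], [0.001, -0.0, -1.0]]
force: [0.5, -1.1, 0.2]
opening: 0.749
```

Run:
```python
from h import *
S=vision.capture("scene"); cv2.imwrite("pics/s13.png",cv2.resize(S["pixels"][150:270,290:430],None,fx=5,fy=5,interpolation=cv2.INTER_CUBIC))
```

```text
(no output)
```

View pics/s13.png

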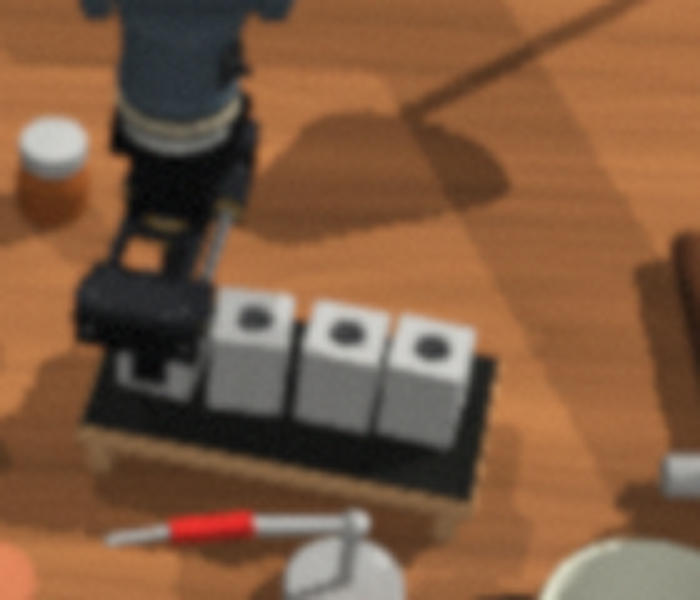

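>>> play_rows --series '[{"tx": 0,"ty": 0,"tz": 0,"turn": 0},{"tx": 0,"ty": 0,"tz": 0,"turn": 0},{"tx": 0,"ty": 0,"tz": 0,"turn": 0},{"tx": 0,"ty": 0,"tz": 0,"turn": 0},{"tx": 0,"ty": 0,"tz": 0,"turn": 0}]' --gripper 0.45

```text
time_s: 72.8
position: [0.5922, 0.1395, 0.1394]
tcp_rot: [[0.981, -0.196, 0.002], [-0.196, -0.981, 0.0], [0.002, -0.0, -1.0]]
force: [0.2, 0.8, 3.2]
opening: 0.54
```

>>> play_rows --series '[{"tx": 0,"ty": 0,"tz": 0,"turn": 0},{"tx": 0,"ty": 0,"tz": 0,"turn": 0},{"tx": 0,"ty": 0,"tz": 0,"turn": 0},{"tx": 0,"ty": 0,"tz": 0,"turn": 0}]' --gripper 0.75

```text
time_s: 73.2
position: [0.5913, 0.1394, 0.1383]
tcp_rot: [[0.981, -0.196, -0.001], [-0.196, -0.981, -0.0], [-0.001, 0.0, -1.0]]
force: [-0.3, -0.7, 0.2]
opening: 0.735
```

>>> play_rows --series '[{"tx": 0,"ty": 0,"tz": 0.03,"turn": 0},{"tx": 0,"ty": 0,"tz": 0.05,"turn": 0},{"tx": 0.006,"ty": 0.034,"tz": 0,"turn": 0},{"tx": 0.0065,"ty": 0.0329,"tz": 0,"turn": 0},{"tx": 0,"ty": 0,"tz": 0,"turn": 0},{"tx": 0,"ty": 0,"tz": 0,"turn": 0},{"tx": 0,"ty": 0,"tz": -0.03,"turn": 0},{"tx": 0,"ty": 0,"tz": -0.035,"turn": 0},{"tx": 0,"ty": 0,"tz": -0.015,"turn": 0},{"tx": 0,"ty": 0,"tz": 0,"turn": 0}]'

```text
time_s: 74.2
position: [0.6001, 0.1919, 0.1363]
tcp_rot: [[0.98, -0.197, -0.006], [-0.197, -0.98, -0.001], [-0.005, 0.002, -1.0]]
force: [0.6, -0.8, 0.1]
opening: 0.746
```

>>> play_rows --series '[{"tx": 0,"ty": 0,"tz": 0,"turn": 0},{"tx": 0,"ty": 0,"tz": 0,"turn": 0},{"tx": 0,"ty": 0,"tz": 0,"turn": 0},{"tx": 0,"ty": 0,"tz": 0,"turn": 0},{"tx": 0,"ty": 0,"tz": 0,"turn": 0},{"tx": 0,"ty": 0,"tz": 0,"turn": 0}]' --gripper 0.45

```text
time_s: 74.8
position: [0.6029, 0.1928, 0.14]
tcp_rot: [[0.981, -0.196, 0.004], [-0.196, -0.981, 0.0], [0.003, -0.001, -1.0]]
force: [1.9, -2.2, 5.7]
opening: 0.54
```

>>> play_rows --series '[{"tx": 0,"ty": 0,"tz": 0,"turn": 0},{"tx": 0,"ty": 0,"tz": 0,"turn": 0},{"tx": 0,"ty": 0,"tz": 0,"turn": 0},{"tx": 0,"ty": 0,"tz": 0,"turn": 0}]' --gripper 0.75

```text
time_s: 75.2
position: [0.6009, 0.1931, 0.138]
tcp_rot: [[0.981, -0.196, -0.002], [-0.196, -0.981, -0.0], [-0.002, 0.0, -1.0]]
force: [0.1, -0.8, 0.7]
opening: 0.736
```

>>> play_rows --series '[{"tx": 0,"ty": 0,"tz": 0.03,"turn": 0},{"tx": 0,"ty": 0,"tz": 0.05,"turn": 0},{"tx": 0.007,"ty": 0.035,"tz": 0,"turn": 0},{"tx": 0.007,"ty": 0.0353,"tz": 0,"turn": 0},{"tx": 0,"ty": 0,"tz": 0,"turn": 0},{"tx": 0,"ty": 0,"tz": 0,"turn": 0},{"tx": 0,"ty": 0,"tz": -0.03,"turn": 0},{"tx": 0,"ty": 0,"tz": -0.035,"turn": 0},{"tx": 0,"ty": 0,"tz": -0.015,"turn": 0},{"tx": 0,"ty": 0,"tz": 0,"turn": 0}]'

```text
time_s: 76.2
position: [0.6112, 0.248, 0.1361]
tcp_rot: [[0.98, -0.197, -0.006], [-0.197, -0.98, -0.001], [-0.006, 0.003, -1.0]]
force: [-0.4, -0.6, 0.2]
opening: 0.751
```

>>> play_rows --series '[{"tx": 0,"ty": 0,"tz": 0,"turn": 0},{"tx": 0,"ty": 0,"tz": 0,"turn": 0},{"tx": 0,"ty": 0,"tz": 0,"turn": 0},{"tx": 0,"ty": 0,"tz": 0,"turn": 0},{"tx": 0,"ty": 0,"tz": 0,"turn": 0},{"tx": 0,"ty": 0,"tz": 0,"turn": 0}]' --gripper 0.45

```text
time_s: 76.8
position: [0.6135, 0.2493, 0.14]
tcp_rot: [[0.981, -0.196, 0.002], [-0.196, -0.981, 0.0], [0.002, -0.001, -1.0]]
force: [-0.2, -0.6, 5.2]
opening: 0.524
```

>>> play_rows --series '[{"tx": 0,"ty": 0,"tz": 0,"turn": 0},{"tx": 0,"ty": 0,"tz": 0,"turn": 0},{"tx": 0,"ty": 0,"tz": 0,"turn": 0},{"tx": 0,"ty": 0,"tz": 0,"turn": 0}]' --gripper 0.75

```text
time_s: 77.2
position: [0.6126, 0.2492, 0.1382]
tcp_rot: [[0.981, -0.196, -0.001], [-0.196, -0.981, -0.0], [-0.001, 0.0, -1.0]]
force: [-0.2, -0.2, 0.2]
opening: 0.733
```

>>> play_rows --series '[{"tx": 0,"ty": 0,"tz": 0.03,"turn": 0},{"tx": 0,"ty": 0,"tz": 0.05,"turn": 0},{"tx": 0.0064,"ty": 0.0325,"tz": 0,"turn": 0},{"tx": 0.0064,"ty": 0.0325,"tz": 0,"turn": 0},{"tx": 0,"ty": 0,"tz": 0,"turn": 0},{"tx": 0,"ty": 0,"tz": 0,"turn": 0},{"tx": 0,"ty": 0,"tz": -0.03,"turn": 0},{"tx": 0,"ty": 0,"tz": -0.035,"turn": 0},{"tx": 0,"ty": 0,"tz": -0.015,"turn": 0},{"tx": 0,"ty": 0,"tz": 0,"turn": 0}]'

```text
time_s: 78.2
position: [0.6215, 0.2998, 0.1359]
tcp_rot: [[0.98, -0.197, -0.006], [-0.197, -0.98, -0.002], [-0.005, 0.003, -1.0]]
force: [-0.5, -0.3, -0.3]
opening: 0.747
```

>>> play_rows --series '[{"tx": 0,"ty": 0,"tz": 0,"turn": 0},{"tx": 0,"ty": 0,"tz": 0,"turn": 0},{"tx": 0,"ty": 0,"tz": 0,"turn": 0},{"tx": 0,"ty": 0,"tz": 0,"turn": 0},{"tx": 0,"ty": 0,"tz": 0,"turn": 0},{"tx": 0,"ty": 0,"tz": 0,"turn": 0}]' --gripper 0.45

```text
time_s: 78.8
position: [0.6233, 0.3014, 0.1401]
tcp_rot: [[0.981, -0.196, 0.001], [-0.196, -0.981, 0.0], [0.001, -0.001, -1.0]]
force: [-1.9, -0.2, 6.6]
opening: 0.53
```

>>> play_rows --series '[{"tx": 0,"ty": 0,"tz": 0,"turn": 0},{"tx": 0,"ty": 0,"tz": 0,"turn": 0},{"tx": 0,"ty": 0,"tz": 0,"turn": 0},{"tx": 0,"ty": 0,"tz": 0,"turn": 0}]' --gripper 0.75

```text
time_s: 79.2
position: [0.623, 0.3012, 0.1383]
tcp_rot: [[0.981, -0.196, -0.0], [-0.196, -0.981, -0.0], [-0.0, 0.0, -1.0]]
force: [0.5, -0.5, -0.3]
opening: 0.733
```

>>> play_rows --series '[{"tx": 0,"ty": 0,"tz": 0.02,"turn": 0},{"tx": 0,"ty": 0,"tz": 0.05,"turn": 0},{"tx": 0,"ty": 0,"tz": 0.06,"turn": 0},{"tx": 0,"ty": 0,"tz": 0.06,"turn": 0},{"tx": -0.05,"ty": 0,"tz": 0,"turn": 0},{"tx": -0.05,"ty": 0,"tz": 0,"turn": 0},{"tx": -0.05,"ty": 0,"tz": 0,"turn": 0},{"tx": -0.05,"ty": 0.03,"tz": 0,"turn": 0},{"tx": -0.05,"ty": 0.03,"tz": 0,"turn": 0},{"tx": 0,"ty": 0,"tz": 0,"turn": 0}]'

```text
time_s: 80.2
position: [0.4176, 0.3508, 0.2917]
tcp_rot: [[0.982, -0.191, -0.003], [-0.191, -0.982, 0.0], [-0.003, 0.0, -1.0]]
force: [0.9, -0.0, 0.2]
opening: 0.749
```

```bash
python3 shelf.py 4
python3 - <<'E'
from h import *
S=vision.capture("scene"); cv2.imwrite("pics/s14.png",cv2.resize(S["pixels"][130:270,150:430],None,fx=2.8,fy=2.8,interpolation=cv2.INTER_CUBIC))
E
```

```text
80.3 [0.42265291 0.34991946 0.29198121] [ 0.98115145 -0.19322817  0.00216847] [0.86152283 0.48339298 0.45453173] 0.7523278096833428 [27.96211918 39.11699847]
0 top [0.6246 0.3015] -14.8 67
0 scene [0.6247 0.3027] -12.9 64
1 top [0.615  0.2498] -12.6 69
1 scene [0.6149 0.2506] -11.5 64
2 top [0.6045 0.1942] -7.9 71
2 scene [0.6044 0.1951] -7.3 63
3 top [0.5942 0.14  ] -16.2 59
3 scene [0.5945 0.1409] -12.3 43
```

View pics/s14.png

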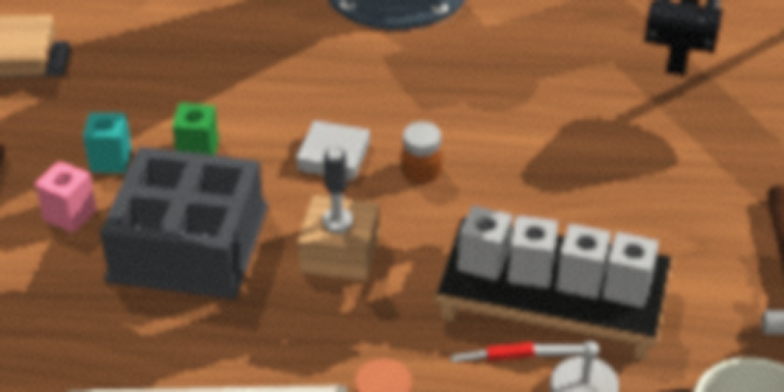

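View pics/shT.png

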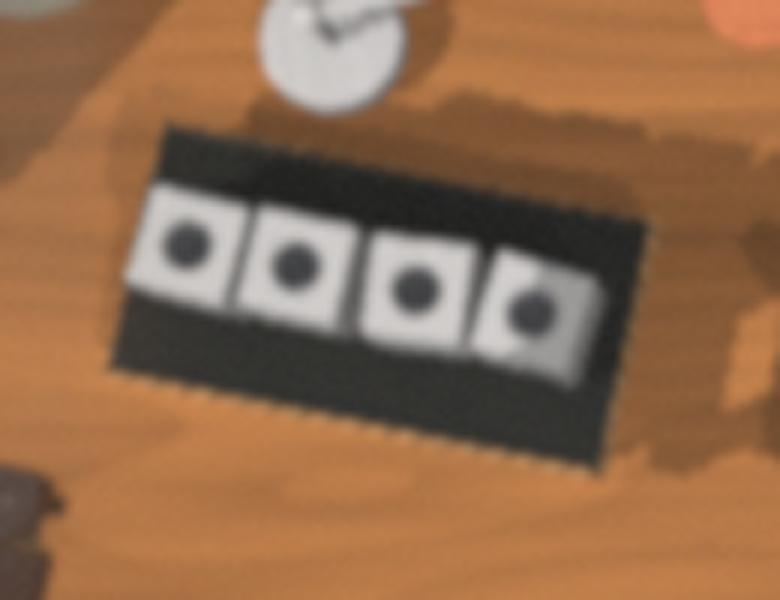

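>>> play_rows --series '[{"tx": 0.0373,"ty": -0.0324,"tz": 0,"turn": 0},{"tx": 0.0373,"ty": -0.0324,"tz": 0,"turn": 0},{"tx": 0.0373,"ty": -0.0324,"tz": 0,"turn": 0},{"tx": 0.0373,"ty": -0.0324,"tz": 0,"turn": 0},{"tx": 0.0373,"ty": -0.0324,"tz": 0,"turn": 0},{"tx": 0.0373,"ty": -0.0324,"tz": 0,"turn": 0},{"tx": 0,"ty": 0,"tz": -0.03,"turn": 0},{"tx": 0,"ty": 0,"tz": -0.04,"turn": 0},{"tx": 0,"ty": 0,"tz": -0.03,"turn": 0},{"tx": 0,"ty": 0,"tz": 0,"turn": 0}]'

```text
time_s: 81.35
position: [0.6014, 0.1915, 0.207]
tcp_rot: [[0.98, -0.198, -0.007], [-0.198, -0.98, -0.001], [-0.007, 0.003, -1.0]]
force: [-0.6, -0.2, 1.4]
opening: 0.749
```

>>> play_rows --series '[{"tx": 0,"ty": 0,"tz": 0,"turn": 0},{"tx": 0,"ty": 0,"tz": 0,"turn": 0},{"tx": 0,"ty": 0,"tz": -0.03,"turn": 0},{"tx": 0,"ty": 0,"tz": -0.04,"turn": 0},{"tx": 0,"ty": 0,"tz": -0.02,"turn": 0},{"tx": 0,"ty": 0,"tz": 0,"turn": 0},{"tx": 0,"ty": 0,"tz": 0,"turn": 0},{"tx": 0,"ty": 0,"tz": 0,"turn": 0}]'

```text
time_s: 82.15
position: [0.6035, 0.194, 0.1407]
tcp_rot: [[0.981, -0.196, 0.004], [-0.196, -0.981, 0.001], [0.004, -0.001, -1.0]]
force: [0.3, 0.7, 0.4]
opening: 0.747
```

>>> play_rows --series '[{"tx": 0,"ty": 0,"tz": 0,"turn": 0},{"tx": 0,"ty": 0,"tz": 0,"turn": 0},{"tx": 0,"ty": 0,"tz": 0,"turn": 0},{"tx": 0,"ty": 0,"tz": 0,"turn": 0},{"tx": 0,"ty": 0,"tz": 0,"turn": 0},{"tx": 0,"ty": 0,"tz": 0,"turn": 0},{"tx": 0,"ty": 0,"tz": 0,"turn": 0},{"tx": 0,"ty": 0,"tz": 0,"turn": 0},{"tx": 0,"ty": 0,"tz": 0,"turn": 0},{"tx": 0,"ty": 0,"tz": 0,"turn": 0}]' --gripper 0

```text
time_s: 83.15
position: [0.6027, 0.1937, 0.1393]
tcp_rot: [[0.981, -0.196, 0.002], [-0.196, -0.981, 0.0], [0.002, -0.0, -1.0]]
force: [0.4, -0.7, 5.8]
opening: 0.536
```

>>> play_rows --series '[{"tx": 0,"ty": 0,"tz": 0,"turn": -0.045},{"tx": 0,"ty": 0,"tz": 0,"turn": 0},{"tx": 0,"ty": 0,"tz": 0,"turn": 0},{"tx": 0,"ty": 0,"tz": 0,"turn": 0}]'

```text
time_s: 83.55
position: [0.6026, 0.1937, 0.1393]
tcp_rot: [[0.97, -0.242, 0.001], [-0.242, -0.97, 0.0], [0.001, -0.001, -1.0]]
force: [0.1, -0.2, 5.7]
opening: 0.539
```

>>> play_rows --series '[{"tx": 0,"ty": 0,"tz": 0,"turn": 0},{"tx": 0,"ty": 0,"tz": 0,"turn": 0},{"tx": 0,"ty": 0,"tz": 0,"turn": 0},{"tx": 0,"ty": 0,"tz": 0,"turn": 0}]' --gripper 0.75

```text
time_s: 83.95
position: [0.6016, 0.1937, 0.1381]
tcp_rot: [[0.97, -0.242, -0.001], [-0.242, -0.97, -0.0], [-0.001, 0.0, -1.0]]
force: [0.2, 0.2, 0.1]
opening: 0.732
```

>>> play_rows --series '[{"tx": 0,"ty": 0,"tz": 0.03,"turn": 0.045},{"tx": 0,"ty": 0,"tz": 0.05,"turn": 0},{"tx": -0.008,"ty": -0.034,"tz": 0,"turn": 0},{"tx": -0.006,"ty": -0.034,"tz": 0,"turn": 0},{"tx": 0,"ty": 0,"tz": 0,"turn": 0},{"tx": 0,"ty": 0,"tz": 0,"turn": 0},{"tx": 0,"ty": 0,"tz": 0,"turn": 0},{"tx": 0,"ty": 0,"tz": 0,"turn": 0}]'

```text
time_s: 84.75
position: [0.591, 0.1401, 0.2023]
tcp_rot: [[0.981, -0.195, -0.0], [-0.195, -0.981, 0.0], [-0.0, -0.0, -1.0]]
force: [-1.0, 0.4, -0.3]
opening: 0.748
```

```bash
python3 shelf.py 4 | grep -v top
python3 - <<'E'
from h import *
S=vision.capture("scene"); cv2.imwrite("pics/s15.png",cv2.resize(S["pixels"][150:270,290:430],None,fx=5,fy=5,interpolation=cv2.INTER_CUBIC))
E
```

```text
84.85 [0.59095488 0.14008868 0.20239125] [ 9.80873284e-01 -1.94647262e-01 -2.12129330e-04] [-0.97731211  0.07444428  0.16142903] 0.7499574971337195 [ 2.80167789 14.01977978]
0 scene [0.6246 0.3027] -12.4 64
1 scene [0.6147 0.2507] -11.5 58
2 scene [0.6043 0.1956] -9.0 49
3 scene [0.5938 0.138 ] -8.7 47
```

View pics/s15.png

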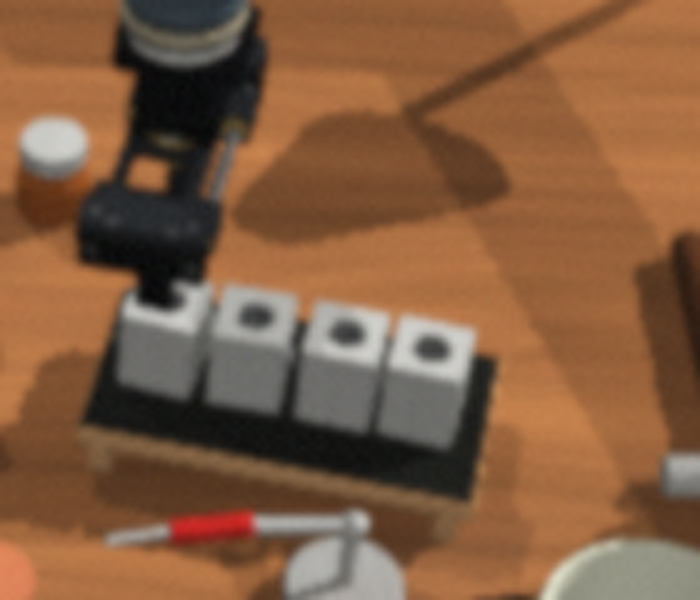

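>>> play_rows --series '[{"tx": 0.001,"ty": 0,"tz": -0.03,"turn": 0},{"tx": 0,"ty": 0,"tz": -0.035,"turn": 0},{"tx": 0,"ty": 0,"tz": -0.015,"turn": 0},{"tx": 0,"ty": 0,"tz": 0,"turn": 0},{"tx": 0,"ty": 0,"tz": 0,"turn": 0}]'

```text
time_s: 85.4
position: [0.5921, 0.1395, 0.139]
tcp_rot: [[0.981, -0.195, 0.001], [-0.195, -0.981, 0.0], [0.001, -0.0, -1.0]]
force: [0.6, -0.1, 0.4]
opening: 0.751
```

>>> play_rows --series '[{"tx": 0,"ty": 0,"tz": 0,"turn": 0},{"tx": 0,"ty": 0,"tz": 0,"turn": 0},{"tx": 0,"ty": 0,"tz": 0,"turn": 0},{"tx": 0,"ty": 0,"tz": 0,"turn": 0},{"tx": 0,"ty": 0,"tz": 0,"turn": 0},{"tx": 0,"ty": 0,"tz": 0,"turn": 0},{"tx": 0,"ty": 0,"tz": 0,"turn": 0.05},{"tx": 0,"ty": 0,"tz": 0,"turn": 0},{"tx": 0,"ty": 0,"tz": 0,"turn": 0}]' --gripper 0

```text
time_s: 86.3
position: [0.5924, 0.1393, 0.1395]
tcp_rot: [[0.99, -0.144, 0.002], [-0.144, -0.99, -0.0], [0.002, -0.0, -1.0]]
force: [-0.8, -0.7, 5.4]
opening: 0.537
```

>>> play_rows --series '[{"tx": 0,"ty": 0,"tz": 0,"turn": 0},{"tx": 0,"ty": 0,"tz": 0,"turn": 0},{"tx": 0,"ty": 0,"tz": 0,"turn": 0},{"tx": 0,"ty": 0,"tz": 0,"turn": 0}]' --gripper 0.75

```text
time_s: 86.7
position: [0.5915, 0.1393, 0.1383]
tcp_rot: [[0.99, -0.144, -0.001], [-0.144, -0.99, -0.0], [-0.001, 0.0, -1.0]]
force: [0.6, 0.3, -0.4]
opening: 0.736
```

>>> play_rows --series '[{"tx": 0,"ty": 0,"tz": 0.03,"turn": 0},{"tx": 0,"ty": 0,"tz": 0.06,"turn": 0},{"tx": 0,"ty": 0,"tz": 0.06,"turn": 0},{"tx": -0.05,"ty": 0,"tz": 0,"turn": 0},{"tx": -0.06,"ty": 0,"tz": 0,"turn": 0},{"tx": -0.06,"ty": 0,"tz": 0,"turn": 0},{"tx": -0.06,"ty": 0,"tz": 0,"turn": 0},{"tx": 0,"ty": 0,"tz": 0,"turn": 0},{"tx": 0,"ty": 0,"tz": 0,"turn": 0}]'

```text
time_s: 87.6
position: [0.4067, 0.1394, 0.2588]
tcp_rot: [[0.99, -0.144, 0.0], [-0.144, -0.99, 0.0], [0.0, -0.0, -1.0]]
force: [0.0, 0.1, 0.2]
opening: 0.752
```

```bash
python3 shelf.py 4
python3 - <<'E'
from h import *
S=vision.capture("scene"); cv2.imwrite("pics/s16.png",cv2.resize(S["pixels"][150:270,290:430],None,fx=5,fy=5,interpolation=cv2.INTER_CUBIC))
E
```

```text
87.7 [0.4097088  0.13934085 0.259173  ] [ 0.98953997 -0.14422154  0.00328606] [ 0.14571493  0.79053913 -0.08535712] 0.7490598717485347 [ 3.9223659  12.21686754]
0 top [0.6246 0.3016] -14.8 57
0 scene [0.625  0.3029] -11.9 50
1 top [0.6149 0.2499] -12.4 59
1 scene [0.6151 0.2507] -11.5 51
2 top [0.6043 0.1945] -10.5 62
2 scene [0.6044 0.1956] -9.4 53
3 top [0.5938 0.1402] -13.2 73
3 scene [0.594  0.1411] -11.7 61
```

View pics/s16.png

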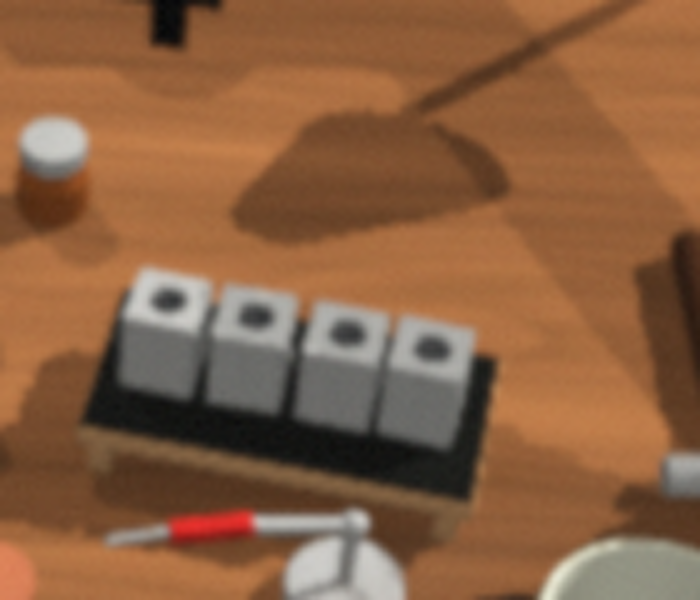

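View pics/shT.png

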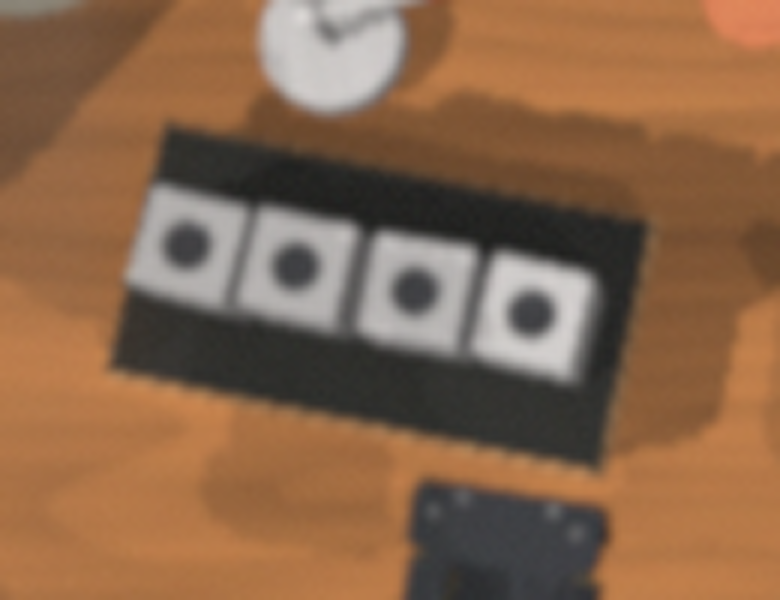

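Run:
```python
from h import *
S=vision.capture("scene"); cv2.imwrite("pics/fin.png",S["pixels"])
```

```text
(no output)
```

View pics/fin.png

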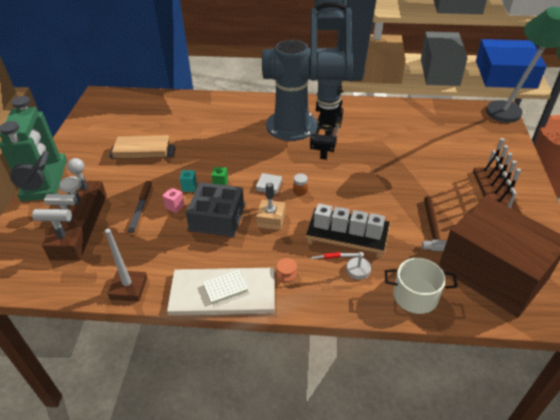

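The last picture shows the block empty at (216,209), four plugs in a row on the shelf at about (322–375, 215–225), the puller upright in its stand at (270,200), and the other tools in place.

```bash
python3 -c "
from rig import bot
print(bot.hand_in())"
```

```text
the job is handed in; nothing more can be done
None
```

The job is done and handed in at about 88 s. All four plugs were screwed out of the block and stand in one row on the shelf's middle line. The puller is back upright in its stand.

**Last checks:** The row lies within about 2–3 mm of the middle line, with gaps of roughly 6–11 mm. The plugs are turned within about 2° of the shelf by most readings. For the plug at the far end of the row (the largest y), the two cameras disagree: −14.8° from the top and −11.9° from the scene, where the shelf is at −11.2°. No plug was knocked aside as far as I saw, and the other tools and the coloured look-alikes looked unmoved.

**What went wrong on the way:**
- **Third plug:** it did not come off the rod at the first unscrewing and was lifted about 4 mm. I set it back down and turned further.
- **Fourth plug:** it briefly came down on the edge of a neighbour, with the wrist force reading about 25 N. That tilted the rod in the grip, so I set the plug down, let go and gripped the rod again.
- **Squaring after the puller was back:** the third and fourth plugs stood about 5° off square. I squared them with the gripper after the puller was back in its stand, so that came after the last step you asked for.

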